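# Pack the kit tray, then hold the sprung case lid just below its balance point

## Task

Pack the slide carton and then the white screw-lid specimen cup upright into the open kit tray beside the two dropper bottles already in it, both standing flat on the tray floor and let go. Then take the grip bar of the transport case's sprung lid, raise the lid past its balance point (60 degrees open) to about 70 degrees without letting it fly open to its stop, ease it back and finish still holding it at rest just below the balance point, at about 50 degrees open, so that the tray can be put in and the lid would drop shut if released. Leave the dropper bottles standing in the tray and do not disturb the tape roll, the green-lidded canister or the marker.

Things in the scene. Friction and masses are not known exactly. Their poses are not given: they have to be found in the camera images.
- carton_mid (a point): slide carton to be packed: a small upright cardboard box, 33 (its x) x 82 (its y) x 56 mm high, standing free on the worktop left of the robot's middle (it and the cup may have changed places). Point at its centre, half-way up; z is up. About 0.16 kg; grasp it across its 33 mm sides near the top.
- cup_mid (a point): screw-lid specimen cup to be packed: white, 47 mm high, lid 55 mm across in its upper 16 mm, body 47 mm across below; stands on the worktop left of the robot's middle. Point at its centre, half-way up; z is up. About 0.05 kg; grasp it across the lid.
- tray_floor (a point): low open grey tray fixed to the worktop on the right. Point at the centre of its inner floor, 4 mm above the worktop; x, y along its sides. Inside 98 (x) by 134 mm (y), walls 4 mm thick, rim 22 mm above the floor. Two droppers fill the last 33 mm at its +y end; the carton fits first across the -y end (82 mm side along x), then the cup between them with a few mm to spare each side
- dropper_0: dropper bottle standing in the tray at its +y, -x corner, 27 mm across and 62 mm high; origin at the centre of its underside, z up. Stays there.
- dropper_1: dropper bottle standing in the tray at its +y, +x corner, same size and origin. Stays there.
- lid_hinge (a point): transport case: white open box fixed to the worktop ahead of the robot, 150 mm deep (x), 170 wide (y), 85 high, shut by a grey lid. Point at the middle of the lid's hinge axis, on the case's far rim, 86 mm above the worktop; the axis runs along y, x points away from the robot, z up. A table fan 0.5 m tall stands close behind the case: cross in front of it
- lid_bar (a point): grip bar at the lid's front edge: a round level bar 12 mm thick, about 92 mm clear between its two arms, along the lid's y, 34 mm ahead of the lid and 16 mm above its top, so fingers go astride from above. Point at its middle. Closed, it lies 190 mm in front of the hinge axis and 26 mm above it; it turns with the lid, up and back towards the hinge. It may turn between the fingers
- case_lid (a joint): opening angle of the lid in rad: 0 closed (the start), 1.6 at its open stop. Sprung lid of 0.95 kg: below the balance point at 1.047 rad (60 degrees) it falls shut, above it springs open by itself; raising it takes about 1 to 2 N at the bar.
- tape_roll: roll of tape lying flat on the left, 67 mm across, 18 mm high: a bystander. Origin under its centre.
- canister: canister with a green lid at the far left, 48 mm across, 98 mm high: a bystander. Origin under its centre.
- marker_black: marker pen lying on the right near the edge, 135 mm long: a bystander. Origin under its centre.

How it is judged:
By the outcome, as a careful person would: the job done as asked, in the order asked, and still so for the second after the job is handed in, while the arm keeps its last pose, push and grip.
It also fails if it takes over 72 s, if anything falls off the work surface, if the arm or the gripper's body presses on something with over 40 N, if the wrist force passes 120 N, or if a joint passes its speed limit or range.

## Robot

A 7-joint arm with a two-finger parallel gripper is mounted at the origin on a cart in front of the work surface, level with it; the furniture and walls round the work are solid. World frame = base frame: x ahead of the robot, y to its left, z up, the work surface at z = 0. Lengths are in m, angles in degrees, forces in N, time in s.
With the tool pointing down it reaches from about 0.425 to 0.875 m from the base axis. Payload 4.7 kg.
Tool frame: the origin (TCP) lies at the centre of the arm's flange, where the gripper is bolted on; the fingertips stand 182 mm ahead of it and the grasp point (between the pads) lies 164 mm ahead of it; z points along the fingers, x is the direction in which the jaws open and shut, and the axes are right-handed (so a half turn about z gives the same grasp; the last joint's range is limited). The gripper opens to 87 mm and grips with 3 to 60 N. Pads are 19 mm wide; open, the fingers measure 117 mm over their backs; the gripper's body (75 mm by 190 mm) begins 51 mm behind the grasp point.
Start: joints at [65.151, 18.392, -4.016, 83.108, 1.295, 78.541, -3.26], TCP at [0.281, -0.586, 0.405] pointing down, gripper open.
Joint ranges: [-163.93, 163.93], [-17.29, 119.83], [-79.2, 71.16], [3.27, 140.29], [-89.18, 269.18], [5.43, 117.66], [-154.24, 154.24]. Speed limits (degrees/s): [147.25, 147.25, 180, 180, 180, 180, 180].

## Interface

Orientations are given as [roll, pitch, yaw] about the fixed x, y, z axes, in that order (R = Rz(yaw) Ry(pitch) Rx(roll)).
In Python, from cell import env gives the robot as it stands. The module is installed in compiled form; this text tells all that it offers.
- The arm moves only by the tool carry_out, never from a script. Its argument "increments" is a list of rows, each a list of 5 numbers: the shift along the world's x, y, z in m, then the turn about the world's z in degrees, then the gripper's target within -1 to 1 (shut at 1, half-way at 0, fully open at -1). In form: [[dx, dy, dz, spin, jaw], ...]. A call has 1 to 20 rows; each row is the pose to reach, as a shift and turn from the pose commanded when the call began; what a row does not reach only later rows make up. A row lasts 1/10 s, in which the tool goes at most 50 mm and 8.59 degrees, less where a joint would pass 70% of its speed; a pose out of reach is approached as far as the arm can. A call with a gripper value outside its range is refused whole. The fingers move at their own pace and stop on an object; "grip_force" is the grip in N (left out, the last holds). Time passes only in rows, so rows that repeat a pose let the fingers close. It gives the time, the measured TCP pose, the force and the opening at its end, in the units of the state.
- env.get_obs(): the state, without advancing time (a new reading comes with each control period).
- env.read_camera(name): name is "scene" or "side" or "wrist"; returns (picture, depth): 400x640x3 uint8, red, green, blue; 400x640 float32, m along the optical axis (not along the pixel's ray), 0 where there is no reading.
- env.get_calibration(name): a dict with "K" (3x3 intrinsics, pixels), "camera_from_world" (4x4, takes a point from world to camera coordinates); the wrist camera has in their place "T_tool_cam" (4x4, takes a point from camera to tool coordinates, whose origin is the TCP and whose axes are the tool frame's). Camera axes: x right, y down, z forward; pixel columns grow to the right and rows downward; lengths in m; the calibration is good to about 2 mm. A picture is of the moment at which its call begins: read the wrist's pose just before it. get_calibration takes no time and is no camera call.
- env.sign_off(): hands the job in, once; it reports no verdict.
The state is a dict: "time_s": time; "qpos": joint angles; "joint_velocities": joint speeds; "effort": joint torques, N m; "tool_pos": TCP position; "tool_rot": TCP orientation; "force": force on the tool from outside, world axes, zero at the start; "wrist_torque": the same for the moment, N m; "grip_width": finger opening in m.
Only numpy, scipy, OpenCV 4.12 (cv2) and the standard library are available. Lean on these libraries where they do the work, as an engineer would, in place of code of your own. Each camera call takes 0.05 s, during which the arm holds its last target.

## Working session

There is one attempt and no reset: what is moved stays moved. The work goes in short steps, Python scripts to look and compute and a tool call to move; the robot and the scene stay as the last step left them, time stands still between calls to the robot, and variables do not carry over. Pictures are saved under pics/ and viewed, and the job is handed in when it is done.

Besides the shell and the picture viewer there is one more tool, called after "Call:" as name(argument=value, ...), one argument or row to a line, values as JSON. carry_out: Moves the arm, as the interface text tells. Its arguments: {"type":"object","properties":{"increments":{"type":"array"},"grip_force":{"type":"number"}},"required":["increments"]}

```bash
mkdir -p pics; cat > h.py <<'E'
import numpy as np,cv2
from cell import env
def save(n,im): cv2.imwrite('pics/'+n+'.png',im[:,:,::-1])
def world(name,d,pts,z=None):
    c=env.get_calibration(name);K=np.array(c['K']);T=np.linalg.inv(np.array(c['camera_from_world']))
    out=[]
    for u,v in pts:
        zz=d[int(v),int(u)]
        p=np.linalg.inv(K)@[u,v,1]
        if z is not None:
            r=T[:3,:3]@p; s=(z-T[2,3])/r[2]; out.append(T[:3,3]+s*r)
        else: out.append((T@np.append(p*zz,1))[:3])
    return np.round(out,4)
E
python3 - <<'E'
from h import *
o=env.get_obs();print(o)
for n in('scene','side'):
    p,d=env.read_camera(n);save(n+'0',p);np.save(n+'0.npy',d)
    print(env.get_calibration(n))
E
```

```text
{'time_s': 0.0, 'qpos': array([65.15027215, 18.43836075, -4.01475119, 83.17434461,  1.2951973 ,
       78.53976343, -3.25908668]), 'joint_velocities': array([ 0.03405308,  0.04481415, -0.10734042, -0.06509017,  0.08002859,
       -0.00708136, -0.00964055]), 'effort': array([-6.21227045e-04, -4.91287494e+01, -4.03957972e-01, -3.12530351e+01,
       -6.37532445e-02,  4.37817222e-02,  1.97196414e-04]), 'tool_pos': array([ 0.28132058, -0.58574427,  0.40367388]), 'tool_rot': array([ 1.79993876e+02,  1.07220444e-01, -6.43403284e+01]), 'force': array([-0.10399451, -0.49921401,  0.16513318]), 'wrist_torque': array([-3.23453448e-02,  2.53987573e-02,  4.83233283e-05]), 'grip_width': 0.0869205474206099}
{'K': array([[493.84449387,   0.        , 325.31809997],
       [  0.        , 493.84449387, 195.2947083 ],
       [  0.        ,   0.        ,   1.        ]]), 'camera_from_world': array([[-0.89640053, -0.44294299,  0.01635832,  0.47584935],
       [-0.30724281,  0.59433116, -0.74321755,  0.21679929],
       [ 0.31948075, -0.67124658, -0.66884982,  1.5983724 ],
       [ 0.        ,  0.        ,  0.        ,  1.        ]])}
{'K': array([[383.47975875,   0.        , 321.79837867],
       [  0.        , 383.47975875, 190.90360046],
       [  0.        ,   0.        ,   1.        ]]), 'camera_from_world': array([[ 0.90775574, -0.41923443, -0.01490018, -0.47865766],
       [-0.26009413, -0.53459559, -0.80408867,  0.19982338],
       [ 0.32913609,  0.73379155, -0.59432263,  1.50342526],
       [ 0.        ,  0.        ,  0.        ,  1.        ]])}
```

View pics/scene0.png

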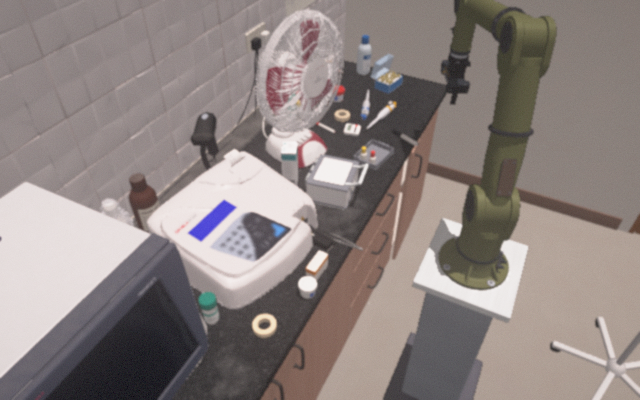

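View pics/side0.png

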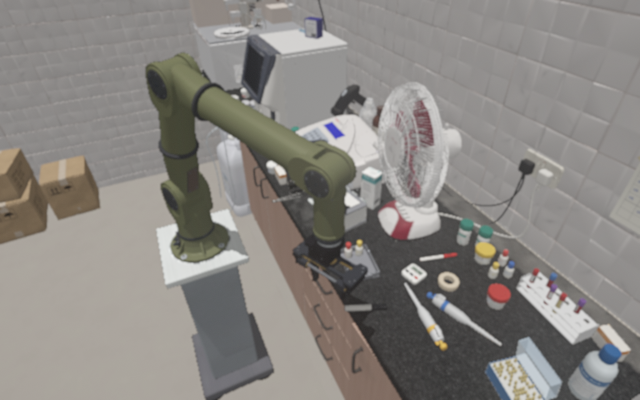

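The scene picture shows the carton at about (317,264), the cup at (308,287), the case at (335,180) and the tray at (374,152). I'll enlarge these areas.

```bash
python3 - <<'E'
import cv2
a=cv2.imread('pics/scene0.png')
cv2.imwrite('pics/c1.png',cv2.resize(a[230:345,190:350],None,fx=5,fy=5,interpolation=cv2.INTER_CUBIC))
cv2.imwrite('pics/c2.png',cv2.resize(a[120:215,290:430],None,fx=5.5,fy=5.5,interpolation=cv2.INTER_CUBIC))
E
```

```text
(no output)
```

View pics/c1.png

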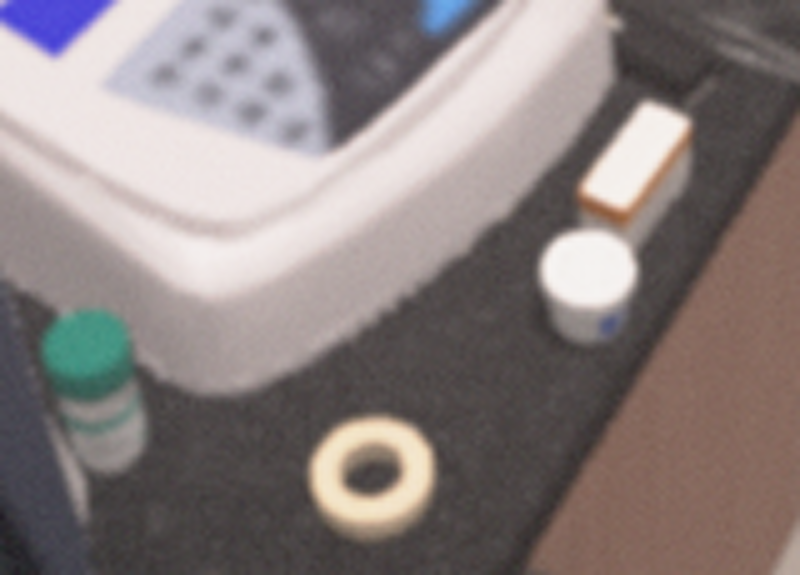

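View pics/c2.png

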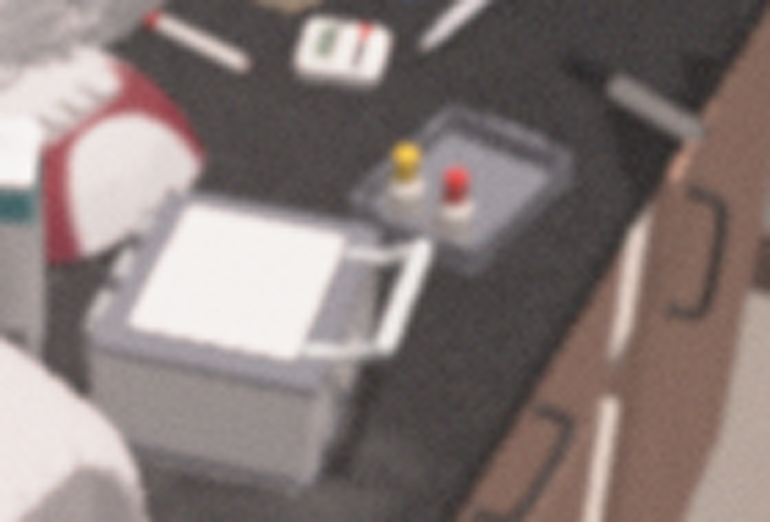

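```bash
python3 - <<'E'
from h import *
d=np.load('scene0.npy')
f1=lambda L:[(190+(u+.5)/5-.5,230+(v+.5)/5-.5) for u,v in L]
f2=lambda L:[(290+(u+.5)/5.5-.5,120+(v+.5)/5.5-.5) for u,v in L]
def show(n,pts,z): print(n);print(world('scene',d,pts,z));print('depth',world('scene',d,pts).tolist())
show('carton',f1([(578,192),(624,216),(692,130),(648,99),(636,158)]),.056)
show('cup',f1([(588,270),(540,270),(636,270),(588,232),(588,308)]),.047)
show('tray',f2([(450,105),(575,155),(475,272),(350,190)]),.026)
show('trayfloor mid',f2([(480,170),(500,200)]),.004)
show('droppers top',f2([(406,150),(456,172)]),.062)
show('bar',f2([(426,245),(388,350),(407,297)]),.116)
show('lid',f2([(185,190),(385,240),(325,390),(85,325)]),.1)
show('tape',f1([(372,468)]),.018)
show('can',f1([(90,340)]),.098)
E
```

```text
carton
[[0.4479 0.3077 0.056 ]
 [0.4146 0.3115 0.056 ]
 [0.4081 0.2317 0.056 ]
 [0.444  0.2213 0.056 ]
 [0.4288 0.2678 0.056 ]]
depth [[0.4709, 0.2658, -0.0017], [0.416, 0.3087, 0.0521], [0.4281, 0.1884, 0.0012], [0.468, 0.1728, -0.0045], [0.428, 0.2693, 0.0579]]
cup
[[0.4182 0.351  0.047 ]
 [0.4436 0.3639 0.047 ]
 [0.3929 0.338  0.047 ]
 [0.4316 0.3257 0.047 ]
 [0.4053 0.3755 0.047 ]]
depth [[0.4186, 0.3503, 0.046], [0.4631, 0.3304, -0.0028], [0.3941, 0.3356, 0.0436], [0.4424, 0.3057, 0.0186], [0.4074, 0.3716, 0.0411]]
tray
[[ 0.5396 -0.4498  0.026 ]
 [ 0.4332 -0.4339  0.026 ]
 [ 0.4474 -0.2714  0.026 ]
 [ 0.5638 -0.3177  0.026 ]]
depth [[0.5526, -0.4874, -0.0021], [0.4419, -0.4646, 0.0029], [0.4543, -0.2927, 0.0082], [0.5804, -0.3597, -0.0082]]
trayfloor mid
[[ 0.4981 -0.4123  0.004 ]
 [ 0.4712 -0.3849  0.004 ]]
depth [[0.5005, -0.4195, -0.0016], [0.4705, -0.3825, 0.0059]]
droppers top
[[ 0.5298 -0.3353  0.062 ]
 [ 0.4879 -0.3276  0.062 ]]
depth [[0.5604, -0.4188, -0.003], [0.5136, -0.4032, 0.0028]]
bar
[[ 0.4516 -0.1755  0.116 ]
 [ 0.4318 -0.0665  0.116 ]
 [ 0.4417 -0.1202  0.116 ]]
depth [[0.4521, -0.1767, 0.115], [0.4322, -0.0675, 0.1151], [0.4431, -0.1242, 0.1126]]
lid
[[ 0.6277 -0.1746  0.1   ]
 [ 0.4848 -0.1871  0.1   ]
 [ 0.4582 -0.0306  0.1   ]
 [ 0.621  -0.0173  0.1   ]]
depth [[0.6723, -0.2666, 0.0223], [0.4891, -0.1984, 0.0905], [0.4691, -0.0579, 0.0742], [0.6798, -0.1252, -0.0034]]
tape
[[0.4724 0.5099 0.018 ]]
depth [[0.4803, 0.4996, -0.0013]]
can
[[0.6211 0.5529 0.098 ]]
depth [[0.6228, 0.5513, 0.095]]
```

```bash
python3 - <<'E'
from h import *
c=env.get_calibration('wrist');print(c)
p,d=env.read_camera('wrist');save('w0',p)
d=np.load('scene0.npy');c=env.get_calibration('scene');K=c['K'];T=np.linalg.inv(c['camera_from_world'])
v,u=np.mgrid[0:400,0:640]
P=np.stack([(u-K[0,2])/K[0,0]*d,(v-K[1,2])/K[1,1]*d,d,np.ones_like(d)],-1)@T.T
for z in np.arange(.1,.6,.05):
    m=(abs(P[...,2]-z)<.025)&(abs(P[...,1]+.1)<.3)&(P[...,0]>.45)&(P[...,0]<1.2)&(u>240)&(u<350)&(v<180)&(d>0)
    q=P[m]
    if len(q)>5: print(round(z,2),len(q),np.percentile(q[:,0],[1,10,50,99]).round(3),np.percentile(q[:,1],[1,50,99]).round(3))
E
```

```text
{'K': array([[313.6760628 ,   0.        , 317.64663217],
       [  0.        , 313.6760628 , 198.53380938],
       [  0.        ,   0.        ,   1.        ]]), 'T_tool_cam': array([[ 9.99999771e-01, -5.12559731e-04, -4.42703512e-04,
        -7.04009571e-04],
       [ 6.05486048e-04,  9.69454119e-01,  2.45271979e-01,
        -6.53642942e-02],
       [ 3.03464204e-04, -2.45272191e-01,  9.69454207e-01,
         2.13064953e-02],
       [ 0.00000000e+00,  0.00000000e+00,  0.00000000e+00,
         1.00000000e+00]])}
0.1 1277 [0.496 0.524 0.601 1.122] [-0.392 -0.113 -0.033]
0.15 1206 [0.676 0.697 0.745 1.12 ] [-0.393  0.043  0.133]
0.2 426 [0.677 0.685 0.719 1.121] [-0.396 -0.226 -0.094]
0.25 671 [0.667 0.674 0.712 1.118] [-0.397 -0.198 -0.061]
0.3 781 [0.664 0.67  0.711 1.114] [-0.396 -0.147 -0.043]
0.35 1082 [0.664 0.676 0.719 0.923] [-0.392 -0.151 -0.038]
0.4 1451 [0.667 0.682 0.743 0.92 ] [-0.389 -0.194 -0.04 ]
0.45 1039 [0.673 0.683 0.74  0.834] [-0.385 -0.206 -0.053]
0.5 908 [0.685 0.697 0.749 0.828] [-0.396 -0.222 -0.072]
0.55 829 [0.704 0.717 0.752 0.818] [-0.365 -0.213 -0.116]
```

View pics/w0.png

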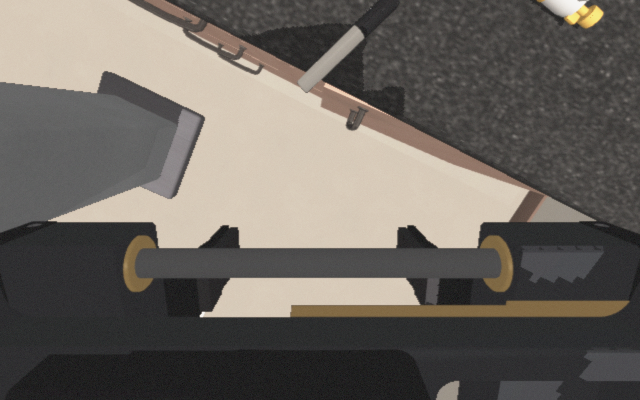

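The wrist view shows the jaw bar along the image rows and the marker at (350,45). The fan front is near x≈0.665 and the gripper body reaches ±95 mm along the jaw, so I'll map the fan more closely before working on the lid.

```bash
python3 - <<'E'
from h import *
for n in('scene','side'):
    d=np.load(n+'0.npy');c=env.get_calibration(n);K=c['K'];T=np.linalg.inv(c['camera_from_world'])
    v,u=np.mgrid[0:400,0:640]
    P=np.stack([(u-K[0,2])/K[0,0]*d,(v-K[1,2])/K[1,1]*d,d,np.ones_like(d)],-1)@T.T
    ok=(d>0)&(P[...,0]>.6)&(P[...,0]<.85)
    print(n,'rows z .15...55; cols y -.40 .. .05 step .05 : 2pct x, count')
    for z in np.arange(.1,.6,.05):
        r=[]
        for y in np.arange(-.4,.06,.05):
            m=ok&(abs(P[...,2]-z)<.025)&(abs(P[...,1]-y)<.025)
            r.append('%5.3f/%d'%(np.percentile(P[m][:,0],2),m.sum()) if m.sum()>3 else '--')
        print(round(z,2),*r)
E
```

```text
scene rows z .15...55; cols y -.40 .. .05 step .05 : 2pct x, count
0.1 -- -- 0.743/9 0.754/73 0.606/13 0.602/83 0.601/103 0.605/242 0.600/31 0.602/36
0.15 -- -- 0.696/15 0.701/48 0.709/28 0.733/6 0.690/103 0.682/201 0.777/10 0.635/473
0.2 0.690/16 0.678/44 0.676/57 0.680/68 0.691/76 0.705/85 0.730/49 -- -- 0.829/36
0.25 0.671/35 0.665/82 0.667/75 0.674/84 0.685/89 0.695/110 0.716/131 0.747/49 -- --
0.3 0.664/30 0.663/57 0.665/45 0.673/92 0.683/106 0.694/114 0.711/179 0.736/159 -- --
0.35 0.663/39 0.661/56 0.666/83 0.675/104 0.684/173 0.698/185 0.712/265 0.736/177 -- --
0.4 0.666/49 0.664/68 0.672/151 0.680/279 0.688/212 0.703/227 0.716/237 0.740/182 -- --
0.45 0.674/43 0.672/110 0.675/148 0.685/185 0.695/121 0.706/136 0.721/152 0.753/164 -- --
0.5 0.691/72 0.684/79 0.685/169 0.694/160 0.703/87 0.715/114 0.736/241 0.766/17 -- --
0.55 -- 0.705/66 0.703/148 0.706/161 0.719/218 0.737/202 0.763/31 -- -- --
side rows z .15...55; cols y -.40 .. .05 step .05 : 2pct x, count
0.1 -- 0.812/4 0.745/132 0.749/52 0.601/62 0.603/78 0.602/221 0.616/50 0.712/70 0.707/43
0.15 -- -- 0.700/34 0.715/46 0.731/9 -- 0.690/216 0.682/79 0.732/123 0.710/241
0.2 0.687/13 0.678/56 0.680/67 0.682/31 0.692/46 0.726/25 0.757/6 -- -- 0.826/11
0.25 0.675/110 0.667/107 0.669/130 0.675/72 0.688/47 0.697/25 0.722/21 -- -- --
0.3 0.665/97 0.664/104 0.668/143 0.675/111 0.687/54 0.698/29 0.712/13 0.756/19 -- --
0.35 0.663/123 0.662/68 0.669/209 0.678/139 0.686/49 0.699/38 0.714/34 0.751/15 -- --
0.4 0.666/124 0.665/74 0.673/144 0.680/152 0.691/86 0.703/76 0.718/73 0.753/11 -- --
0.45 0.674/149 0.672/226 0.677/166 0.686/97 0.697/75 0.707/84 0.724/48 0.765/20 -- --
0.5 0.686/238 0.683/197 0.684/246 0.692/122 0.702/82 0.714/83 0.733/47 -- -- --
0.55 0.707/66 0.704/224 0.702/269 0.705/122 0.717/115 0.732/69 -- -- -- --
```

```bash
python3 - <<'E'
from h import *
n='scene'
d=np.load(n+'0.npy');c=env.get_calibration(n);K=c['K'];T=np.linalg.inv(c['camera_from_world'])
v,u=np.mgrid[0:400,0:640]
P=np.stack([(u-K[0,2])/K[0,0]*d,(v-K[1,2])/K[1,1]*d,d,np.ones_like(d)],-1)@T.T
ok=(d>0)&(P[...,0]>.47)&(P[...,0]<.85)
for z in np.arange(.05,.2,.03):
        r=[]
        for y in np.arange(.0,.5,.05):
            m=ok&(abs(P[...,2]-z)<.015)&(abs(P[...,1]-y)<.025)
            r.append('%5.3f/%d'%(np.percentile(P[m][:,0],2),m.sum()) if m.sum()>3 else '--')
        print(round(z,2),*r)
o=env.get_obs();print(o['tool_pos'],o['tool_rot'])
E
```

```text
0.05 0.506/164 -- 0.513/77 0.471/56 0.473/53 0.485/70 0.489/82 0.498/99 0.512/116 0.528/121
0.08 0.510/164 -- 0.517/91 0.548/33 0.488/62 0.488/105 0.493/125 0.502/127 0.516/136 0.531/141
0.11 0.517/27 0.553/70 0.526/159 0.550/91 0.497/243 0.499/315 0.506/323 0.516/351 0.529/365 0.545/400
0.14 -- 0.626/247 0.567/470 0.562/628 0.560/677 0.558/677 0.565/718 0.572/750 0.584/810 0.599/977
0.17 0.811/9 0.752/247 0.749/317 0.718/334 0.724/393 0.727/382 0.729/418 0.736/447 0.744/436 0.755/325
0.2 -- 0.836/16 0.834/25 -- -- -- -- -- -- --
[ 0.28135471 -0.58577532  0.40391042] [ 1.79993634e+02  8.49193738e-02 -6.43363357e+01]
```

```bash
python3 - <<'E'
from h import *
n='scene'
d=np.load(n+'0.npy');c=env.get_calibration(n);K=c['K'];T=np.linalg.inv(c['camera_from_world'])
v,u=np.mgrid[0:400,0:640]
P=np.stack([(u-K[0,2])/K[0,0]*d,(v-K[1,2])/K[1,1]*d,d,np.ones_like(d)],-1)@T.T
print('instrument top z: rows y, cols x .46...58')
for y in np.arange(.19,.44,.03):
    r=[]
    for x in np.arange(.46,.60,.01):
        m=(d>0)&(abs(P[...,0]-x)<.005)&(abs(P[...,1]-y)<.015)
        r.append('%.3f'%np.percentile(P[m][:,2],97) if m.sum()>2 else '--')
    print(round(y,2),*r)
E
```

```text
instrument top z: rows y, cols x .46...58
0.19 0.040 0.039 0.040 0.093 0.102 0.108 0.111 0.126 0.126 0.127 0.129 0.131 0.133 0.136
0.22 -- 0.005 0.041 0.095 0.104 0.110 0.113 0.123 0.126 0.128 0.129 0.130 0.132 0.134
0.25 -- 0.005 0.040 0.089 0.102 0.106 0.113 0.123 0.126 0.127 0.129 0.131 0.134 0.135
0.28 0.000 0.003 0.030 0.079 0.099 0.105 0.105 0.120 0.125 0.125 0.130 0.129 0.132 0.133
0.31 0.003 0.003 0.006 0.059 0.093 0.102 0.105 0.116 0.124 0.128 0.127 0.131 0.132 0.133
0.34 0.004 0.004 0.003 0.004 0.083 0.096 0.107 0.108 0.121 0.124 0.126 0.128 0.130 0.131
0.37 0.005 0.004 0.004 0.004 0.026 0.082 0.099 0.105 0.116 0.122 0.125 0.126 0.129 0.130
0.4 0.004 0.003 0.003 0.005 0.004 0.048 0.085 0.101 0.108 0.118 0.125 0.124 0.128 0.131
0.43 0.002 0.004 0.003 0.006 0.004 0.004 0.036 0.089 0.102 0.107 0.119 0.123 0.125 0.129
```

```bash
python3 - <<'E'
from h import *
p,d=env.read_camera('wrist')
c=env.get_calibration('wrist');K=c['K'];T=c['T_tool_cam']
v,u=np.mgrid[0:400,0:640]
P=np.stack([(u-K[0,2])/K[0,0]*d,(v-K[1,2])/K[1,1]*d,d,np.ones_like(d)],-1)@T.T
np.set_printoptions(suppress=True,precision=3,linewidth=150)
for vv in (235,250,265,280,290,300,312,340,380):
    print(vv,[tuple(P[vv,uu,:3].round(3).tolist()) for uu in (10,60,110,145,185,220,320)])
m=(d>0)&(P[...,2]<.2)
for z in np.arange(.04,.2,.01):
    q=P[m&(abs(P[...,2]-z)<.005)]
    if len(q): print(round(z,2),len(q),q[:,0].min().round(3),q[:,0].max().round(3),q[:,1].min().round(3),q[:,1].max().round(3))
E
```

```text
235 [(-0.083, -0.035, 0.1), (-0.067, -0.036, 0.097), (-0.054, -0.037, 0.097), (-0.049, -0.034, 0.105), (-0.561, 0.408, 1.266), (-0.049, -0.009, 0.168), (0.009, 0.408, 1.265)]
250 [(-0.073, -0.035, 0.09), (-0.062, -0.035, 0.09), (-0.05, -0.035, 0.09), (-0.046, -0.032, 0.099), (-0.036, -0.031, 0.1), (-0.027, -0.031, 0.1), (-0.0, -0.031, 0.1)]
265 [(-0.074, -0.032, 0.09), (-0.062, -0.032, 0.09), (-0.05, -0.032, 0.09), (-0.045, -0.029, 0.095), (-0.036, -0.028, 0.097), (-0.026, -0.029, 0.095), (-0.0, -0.028, 0.097)]
280 [(-0.074, -0.028, 0.089), (-0.062, -0.028, 0.089), (-0.051, -0.028, 0.09), (-0.048, -0.023, 0.099), (-0.049, -0.009, 0.125), (-0.044, 0.004, 0.148), (0.009, 0.618, 1.267)]
290 [(-0.076, -0.025, 0.091), (-0.063, -0.025, 0.09), (-0.051, -0.025, 0.09), (-0.049, -0.019, 0.1), (-0.049, -0.005, 0.123), (-0.044, 0.008, 0.146), (0.009, 0.667, 1.266)]
300 [(-0.078, -0.022, 0.091), (-0.064, -0.022, 0.09), (-0.051, -0.023, 0.089), (-0.05, -0.016, 0.1), (-0.049, -0.002, 0.123), (-0.437, 0.716, 1.266), (0.009, 0.716, 1.266)]
312 [(-0.065, -0.026, 0.079), (-0.065, -0.019, 0.091), (-0.05
[... 228 characters left out ...]
.024, 0.073), (-0.019, -0.025, 0.073), (-0.0, -0.024, 0.074)]
380 [(-0.059, -0.017, 0.071), (-0.044, -0.023, 0.065), (-0.035, -0.023, 0.064), (-0.03, -0.023, 0.065), (-0.023, -0.023, 0.065), (-0.016, -0.025, 0.063), (-0.0, -0.024, 0.064)]
0.06 6001 -0.052 0.017 -0.026 -0.021
0.07 28057 -0.064 0.065 -0.026 -0.008
0.08 14136 -0.069 0.068 -0.032 -0.002
0.09 23416 -0.081 0.08 -0.037 0.013
0.1 16895 -0.087 0.086 -0.037 0.023
0.11 2802 -0.089 0.086 -0.037 0.028
0.12 1030 -0.057 0.055 -0.013 0.006
0.13 1388 -0.057 0.055 -0.009 0.013
0.14 538 -0.05 0.048 -0.004 0.012
0.15 229 -0.055 0.053 -0.01 0.011
0.16 456 -0.055 0.053 -0.01 0.011
0.17 429 -0.053 0.052 -0.01 -0.0
0.18 368 -0.053 0.052 -0.01 0.003
```

Call:
carry_out(
  increments=[
    [0.03,0.02,0,8,0],
    [0.06,0.04,0,16,0],
    [0.09,0.06,-0.01,24,0],
    [0.12,0.08,-0.02,32,0],
    [0.15,0.1,-0.03,40,0],
    [0.18,0.12,-0.05,48,0],
    [0.2,0.135,-0.06,56,0],
    [0.209,0.141,-0.07,64.3,0],
    [0.209,0.141,-0.07,64.3,0],
    [0.209,0.141,-0.07,64.3,0],
  ],
)

```text
time_s: 1.2
tool_pos: [0.4899, -0.4455, 0.3346]
tool_rot: [180.0, 0.1, -0.3]
force: [-0.8, -0.8, 0.0]
grip_width: 0.0435
```

```bash
cat >> h.py <<'E'
from scipy.spatial.transform import Rotation as Rot
def wristT():
    o=env.get_obs();T=np.eye(4);T[:3,:3]=Rot.from_euler('xyz',o['tool_rot'],degrees=True).as_matrix();T[:3,3]=o['tool_pos']
    return T@np.array(env.get_calibration('wrist')['T_tool_cam'])
def look(n):
    T=wristT();p,d=env.read_camera('wrist');save(n,p);np.savez(n+'.npz',T=T,d=d,p=p)
def wpts(n,pts,z=None):
    q=np.load(n+'.npz');T=q['T'];d=q['d'];K=np.array(env.get_calibration('wrist')['K']);out=[]
    for u,v in pts:
        r=T[:3,:3]@(np.linalg.inv(K)@[u,v,1]);zz=d[int(round(v)),int(round(u))] if z is None else (z-T[2,3])/r[2]
        out.append(T[:3,3]+zz*r)
    return np.round(out,4)
E
python3 - <<'E'
from h import *
look('w1');o=env.get_obs();print(o['time_s'],o['tool_pos'],o['tool_rot'],o['grip_width'],o['qpos'])
E
```

```text
1.25 [ 0.4894818  -0.44613317  0.33516158] [ 1.79940648e+02  2.05069503e-02 -3.05761676e-01] 0.04386228625158204 [ 54.6464583   23.22656722 -19.06972501  85.8205434    7.83858769
  72.23969597  34.31492322]
```

View pics/w1.png

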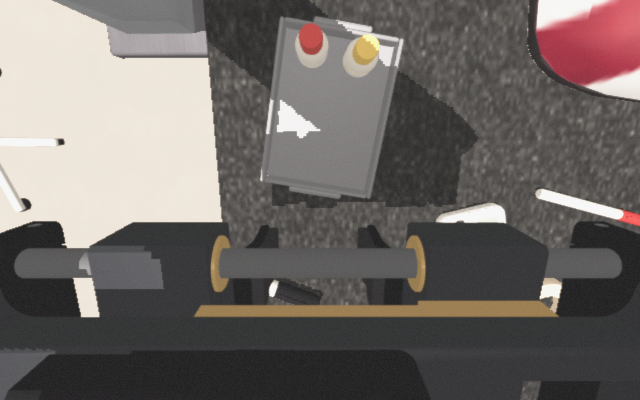

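The wrist view shows the tray with outer rim corners near (282,17), (402,39), (370,197) and (262,181). The droppers are at its +y end. The finger carriers moved inward, but fixed end blocks remain at columns 0–65 and 570–640.

```bash
python3 - <<'E'
from h import *
import numpy as np
q=np.load('w1.npz');d=q['d']
c=env.get_calibration('wrist');K=c['K'];T=c['T_tool_cam']
v,u=np.mgrid[0:400,0:640]
P=np.stack([(u-K[0,2])/K[0,0]*d,(v-K[1,2])/K[1,1]*d,d,np.ones_like(d)],-1)@T.T
for nm,sl in (('L',(slice(222,310),slice(0,60))),('R',(slice(222,310),slice(580,640))),('carr',(slice(222,310),slice(430,540)))):
    s=P[sl].reshape(-1,4);s=s[s[:,2]<.2]
    print(nm,np.percentile(s,[2,50,98],axis=0)[:,:3].round(4).tolist())
a=cv2.imread('pics/w1.png')[0:215,230:430]
cv2.imwrite('pics/c3.png',cv2.resize(a,None,fx=2.8*1.4,fy=2.75,interpolation=cv2.INTER_CUBIC))
cv2.imwrite('pics/c3.png',cv2.resize(a,None,fx=2.75,fy=2.75,interpolation=cv2.INTER_CUBIC))
E
```

```text
L [[-0.0857, -0.0374, 0.0804], [-0.0804, -0.0301, 0.0977], [-0.0682, -0.014, 0.1106]]
R [[0.0646, -0.0374, 0.0797], [0.0769, -0.0303, 0.0971], [0.0823, -0.0148, 0.1095]]
carr [[0.0256, -0.0381, 0.0863], [0.0387, -0.0327, 0.09], [0.0515, -0.0234, 0.1066]]
```

View pics/c3.png

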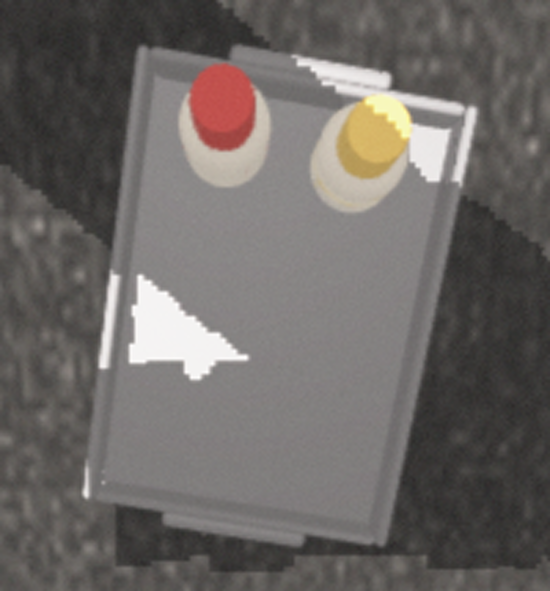

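```bash
python3 - <<'E'
from h import *
f=lambda L:[(230+(u+.5)/2.75-.5,(v+.5)/2.75-.5) for u,v in L]
c=wpts('w1',f([(140,46),(476,108),(383,543),(85,495)]),.026);print(c,c.mean(0))
for i in range(4):
    e=c[(i+1)%4]-c[i];print(np.linalg.norm(e).round(4),np.degrees(np.arctan2(e[1],e[0])).round(1))
fl=wpts('w1',f([(155,75),(450,128),(372,516),(104,485)]),.004);print('floor',fl,fl.mean(0))
print('caps',wpts('w1',f([(225,90),(386,120)]),.066))
E
```

```text
[[ 0.4583 -0.2965  0.026 ]
 [ 0.56   -0.314   0.026 ]
 [ 0.5365 -0.4503  0.026 ]
 [ 0.435  -0.433   0.026 ]] [ 0.49745 -0.37345  0.026  ]
0.1032 -9.8
0.1383 -99.8
0.103 170.3
0.1385 80.3
floor [[ 0.4606 -0.2987  0.004 ]
 [ 0.5573 -0.315   0.004 ]
 [ 0.5358 -0.4455  0.004 ]
 [ 0.438  -0.4335  0.004 ]] [ 0.497925 -0.373175  0.004   ]
caps [[ 0.4843 -0.3183  0.066 ]
 [ 0.5265 -0.3257  0.066 ]]
```

Tray: centre ≈ (0.498, −0.373), yaw ≈ −9.8°. Next I'll go over the carton and cup for a close look.

Call:
carry_out(
  increments=[
    [0,0.03,0.02,0,0],
    [0,0.075,0.04,0,0],
    [0,0.12,0.04,0,0],
    [-0.01,0.165,0.04,0,0],
    [-0.01,0.21,0.04,0,0],
    [-0.02,0.255,0.04,0,0],
    [-0.02,0.3,0.04,0,0],
    [-0.03,0.345,0.04,0,0],
    [-0.03,0.39,0.04,0,0],
    [-0.04,0.435,0.04,0,0],
    [-0.04,0.48,0.04,0,0],
    [-0.05,0.525,0.04,0,0],
    [-0.06,0.57,0.04,0,0],
    [-0.067,0.615,0.04,0,0],
    [-0.067,0.655,0.03,0,0],
    [-0.067,0.69,0.025,0,0],
    [-0.067,0.69,0.025,0,0],
    [-0.067,0.69,0.025,0,0],
  ],
)

```text
time_s: 3.05
tool_pos: [0.4238, 0.2447, 0.3602]
tool_rot: [180.0, -0.0, -0.1]
force: [-0.0, -0.4, -0.2]
grip_width: 0.0435
```

```bash
python3 - <<'E'
from h import *
look('w2');o=env.get_obs();print(o['time_s'],o['tool_pos'],o['tool_rot'],o['qpos'])
E
```

```text
3.1 [0.424106   0.24376354 0.36017066] [ 1.79949397e+02 -4.79094465e-02 -2.28162356e-01] [ 22.14377217   3.62741104 -56.24989534 107.25840313   3.26725377
  70.74238562 -35.35925244]
```

View pics/w2.png

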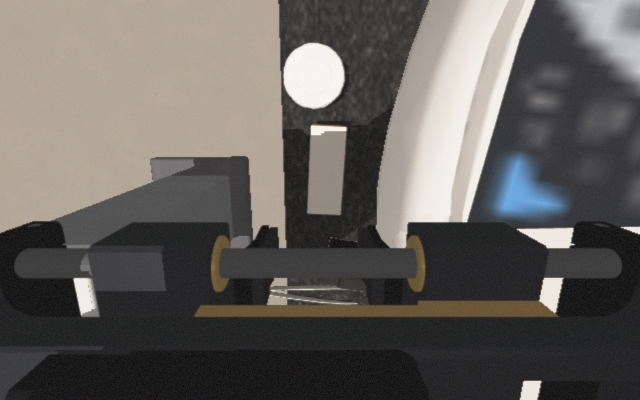

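The wrist view shows the cup lid centred at (314,76), and the carton top with corners (311,125), (347,127), (341,215), (307,213). The instrument's edge is at column ~385 on their right.

```bash
python3 - <<'E'
from h import *
a=cv2.imread('pics/w2.png')[30:230,270:420];cv2.imwrite('pics/c4.png',cv2.resize(a,None,fx=3,fy=3,interpolation=cv2.INTER_CUBIC))
c=wpts('w2',[(311,125),(347,127),(341,215),(307,213)],.056);print(c,c.mean(0))
for i in range(4):
    e=c[(i+1)%4]-c[i];print(np.linalg.norm(e).round(4),np.degrees(np.arctan2(e[1],e[0])).round(1))
print('cup',wpts('w2',[(314,76),(283.5,76),(344.5,76),(314,43),(314,108)],.047), wpts('w2',[(314,76),(325,180)]))
q=np.load('w2.npz');d=q['d'];K=env.get_calibration('wrist')['K'];T=q['T']
v,u=np.mgrid[0:400,0:640]
P=np.stack([(u-K[0,2])/K[0,0]*d,(v-K[1,2])/K[1,1]*d,d,np.ones_like(d)],-1)@T.T
print('x .45...55')
for y in np.arange(.24,.40,.02):
    r=[]
    for x in np.arange(.45,.555,.01):
        m=(d>0)&(abs(P[...,0]-x)<.004)&(abs(P[...,1]-y)<.01)&(P[...,2]<.2)
        r.append('%.3f'%np.percentile(P[m][:,2],97) if m.sum()>2 else '--')
    print(round(y,2),*r)
E
```

```text
[[0.4168 0.3064 0.056 ]
 [0.4485 0.3046 0.056 ]
 [0.4444 0.2237 0.056 ]
 [0.4124 0.2258 0.056 ]] [0.430525 0.265125 0.056   ]
0.0318 -3.2
0.081 -92.9
0.0321 176.2
0.0807 86.9
cup [[0.4196 0.3479 0.047 ]
 [0.3929 0.348  0.047 ]
 [0.4462 0.3479 0.047 ]
 [0.4197 0.3743 0.047 ]
 [0.4194 0.3211 0.047 ]] [[0.4196 0.348  0.0465]
 [0.4292 0.2573 0.0561]]
x .45...55
0.24 0.000 0.000 -0.000 -0.000 0.087 0.100 0.105 0.107 0.119 0.122 0.124
0.26 0.200 0.000 -0.000 0.000 0.084 0.097 0.102 0.104 0.117 0.121 0.123
0.28 0.056 0.000 0.000 0.000 0.073 0.095 0.101 0.104 0.117 0.121 0.123
0.3 0.055 0.000 0.000 -0.000 0.053 0.092 0.099 0.103 0.114 0.120 0.122
0.32 -0.000 0.000 0.000 0.000 0.022 0.086 0.097 0.102 0.109 0.118 0.121
0.34 0.000 0.000 0.000 0.000 0.000 0.066 0.095 0.101 0.104 0.118 0.121
0.36 0.000 0.000 0.000 0.000 0.000 0.028 0.087 0.099 0.103 0.114 0.120
0.38 0.000 0.000 0.000 0.001 0.001 0.000 0.061 0.093 0.102 0.106 0.119
0.4 0.000 0.000 0.000 0.000 0.000 0.000 0.000 0.083 0.097 -- --
```

View pics/c4.png

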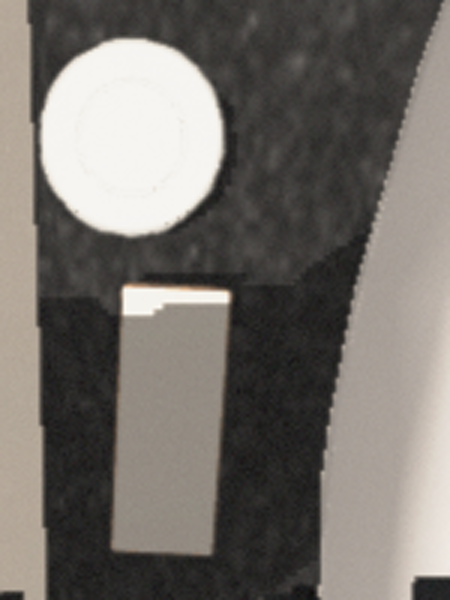

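The measurements agree: carton (0.4305, 0.265), yaw −3°; cup (0.4196, 0.348). The instrument has a ledge at z≈0.104 up to x≈0.52. I'll grasp high (grasp point z≈0.061), with the jaws part-closed and offset 5 mm towards the robot, so the gripper body clears it.

Call:
carry_out(
  increments=[
    [0.001,0.021,-0.03,-3,-0.15],
    [0.001,0.021,-0.06,-3,-0.15],
    [0.001,0.021,-0.085,-3,-0.15],
    [0.001,0.021,-0.1,-3,-0.15],
    [0.001,0.021,-0.11,-3,-0.15],
    [0.001,0.021,-0.12,-3,-0.15],
    [0.001,0.021,-0.128,-3,-0.15],
    [0.001,0.021,-0.135,-3,-0.15],
    [0.001,0.021,-0.135,-3,-0.15],
  ],
  grip_force=20,
)

```text
time_s: 4.0
tool_pos: [0.4243, 0.2659, 0.2242]
tool_rot: [180.0, 0.0, -3.0]
force: [0.9, -0.0, 0.1]
grip_width: 0.0501
```

```bash
python3 - <<'E'
from h import *
look('w3');o=env.get_obs();print(o['time_s'],o['tool_pos'],o['tool_rot'],o['force'],o['grip_width'])
p,d=env.read_camera('scene');save('s3',cv2.resize(p[190:310,240:400],None,fx=5,fy=5,interpolation=cv2.INTER_CUBIC))
E
```

```text
4.05 [0.42440103 0.26612567 0.22471694] [ 1.79994300e+02  8.90333409e-03 -3.03512278e+00] [-0.28905061  0.97564105 -0.34974849] 0.05034306842778195
```

View pics/w3.png

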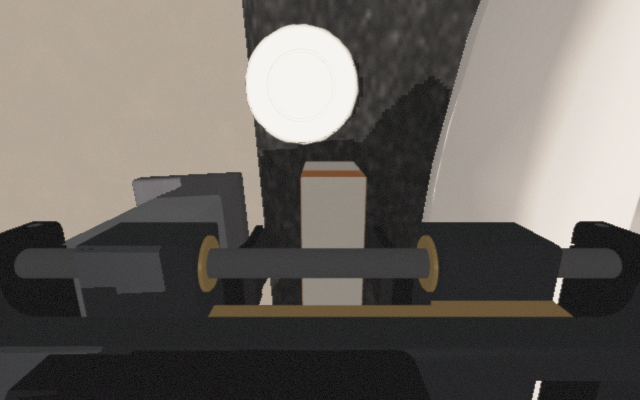

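View pics/s3.png

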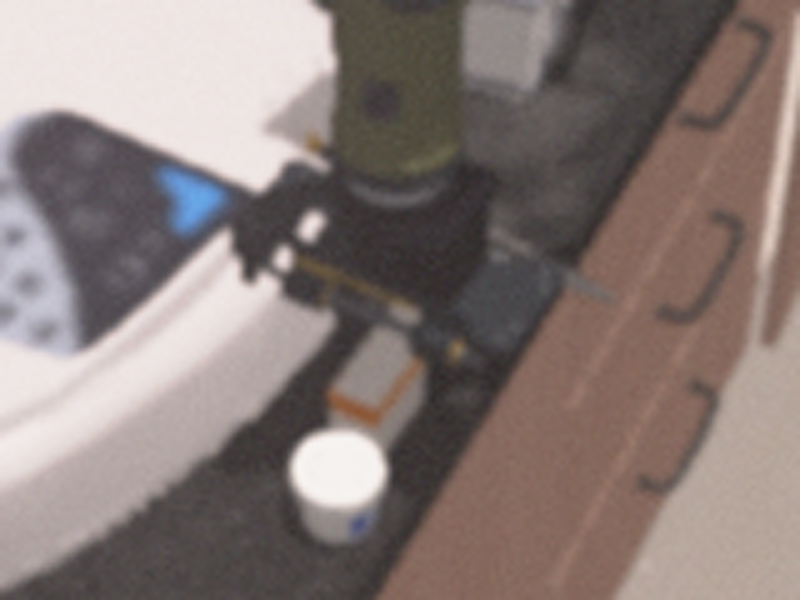

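The carton top (columns 302–366) lies between the fingers without contact. I'll close.

Call:
carry_out(
  increments=[
    [0.002,0,0,0,0],
    [0.002,0,0,0,0.2],
    [0.002,0,0,0,0.4],
    [0.002,0,0,0,0.5],
    [0.002,0,0,0,0.5],
    [0.002,0,0.01,0,0.5],
    [0.002,0,0.03,0,0.5],
    [0.0,0,0.05,0,0.5],
    [0.0,0,0.08,0,0.5],
    [0.0,0,0.11,0,0.5],
    [0,0,0.13,0,0.5],
  ],
  grip_force=25,
)

```text
time_s: 5.2
tool_pos: [0.4237, 0.2666, 0.3566]
tool_rot: [180.0, -0.0, -3.0]
force: [0.7, -0.0, -2.6]
grip_width: 0.0336
```

```bash
python3 - <<'E'
from h import *
look('w4');o=env.get_obs();print(o['time_s'],o['tool_pos'],o['tool_rot'],o['force'],o['grip_width'])
E
```

```text
5.25 [0.42441362 0.2673204  0.35913968] [-179.91579318   -0.22935901   -2.99224067] [0.9849874  1.25843019 0.22377905] 0.033081116417307044
```

View pics/w4.png

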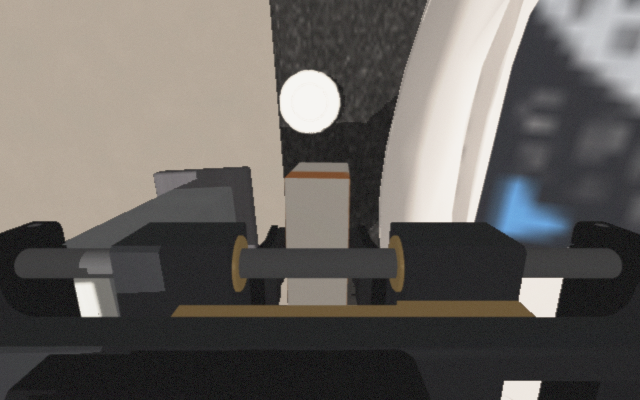

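```bash
python3 - <<'E'
from h import *
for n in('w3','w4'):
  q=np.load(n+'.npz');d=q['d'];c=env.get_calibration('wrist');K=c['K'];T=c['T_tool_cam']
  for v in (166,170,174,178,182,190,210,230):
    u=320;p=T@np.append(np.linalg.inv(K)@[u,v,1]*d[v,u],1);print(n,v,p[:3].round(4))
E
```

```text
w3 166 [-0.0003 -0.0405  0.2016]
w3 170 [-0.0004 -0.0404  0.1876]
w3 174 [-0.0005 -0.0406  0.1742]
w3 178 [-0.0005 -0.0394  0.1697]
w3 182 [-0.0005 -0.0374  0.17  ]
w3 190 [-0.0005 -0.0332  0.1709]
w3 210 [-0.0005 -0.0235  0.1693]
w3 230 [-0.0005 -0.0129  0.17  ]
w4 166 [-2.000e-04 -3.980e-02  2.066e-01]
w4 170 [-0.0003 -0.0397  0.192 ]
w4 174 [-0.0004 -0.0399  0.1783]
w4 178 [-0.0005 -0.0395  0.1689]
w4 182 [-0.0005 -0.0373  0.1705]
w4 190 [-0.0005 -0.0333  0.1703]
w4 210 [-0.0005 -0.0235  0.1693]
w4 230 [-0.0005 -0.0135  0.1682]
```

Call:
carry_out(
  increments=[
    [0,-0.02,0.03,0,0.5],
    [0,-0.06,0.05,-4,0.5],
    [0,-0.105,0.05,-11,0.5],
    [0,-0.15,0.05,-18,0.5],
    [0.005,-0.195,0.05,-25,0.5],
    [0.01,-0.24,0.05,-32,0.5],
    [0.015,-0.285,0.05,-39,0.5],
    [0.02,-0.33,0.05,-46,0.5],
    [0.025,-0.375,0.05,-53,0.5],
    [0.03,-0.42,0.05,-60,0.5],
    [0.035,-0.465,0.05,-67,0.5],
    [0.04,-0.51,0.05,-74,0.5],
    [0.05,-0.555,0.05,-81,0.5],
    [0.055,-0.6,0.04,-88,0.5],
    [0.06,-0.64,0.02,-94,0.5],
    [0.066,-0.67,0,-96.8,0.5],
    [0.066,-0.688,-0.02,-96.8,0.5],
    [0.066,-0.688,-0.03,-96.8,0.5],
    [0.066,-0.688,-0.03,-96.8,0.5],
  ],
)

```text
time_s: 7.15
tool_pos: [0.4897, -0.4207, 0.3215]
tool_rot: [179.7, 0.3, -99.8]
force: [-0.1, 0.7, -2.0]
grip_width: 0.0329
```

```bash
python3 - <<'E'
from h import *
look('w5');o=env.get_obs();print(o['time_s'],o['tool_pos'],o['tool_rot'],o['force'],o['grip_width'])
for n in('scene','side'):
    p,d=env.read_camera(n);
    save(n+'5',cv2.resize(p[100:220,300:440] if n=='scene' else p[200:320,270:410],None,fx=4,fy=4,interpolation=cv2.INTER_CUBIC))
E
```

```text
7.2 [ 0.49056847 -0.42015227  0.3234793 ] [ 1.79860723e+02  1.74755157e-01 -9.97497431e+01] [ 0.4796055   0.05656426 -1.57271689] 0.033030839253447894
```

View pics/w5.png

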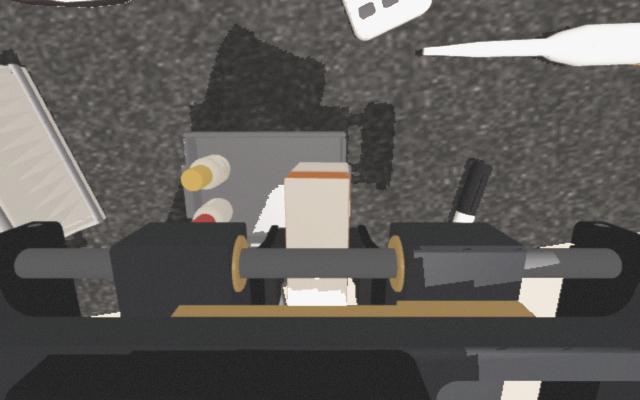

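View pics/scene5.png

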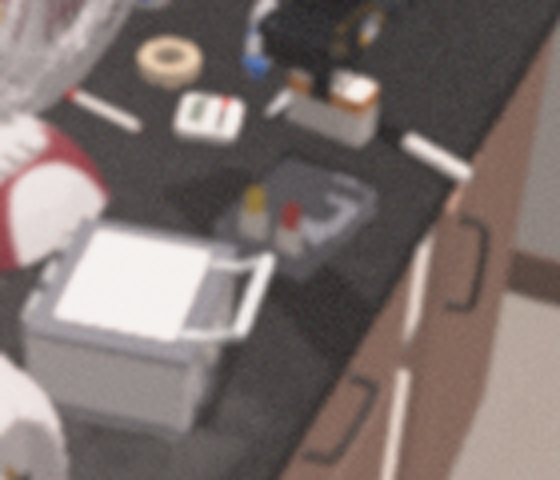

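```bash
python3 - <<'E'
from h import *
a=cv2.imread('pics/w5.png')[115:235,160:370];cv2.imwrite('pics/c5.png',cv2.resize(a,None,fx=3.8,fy=3.8,interpolation=cv2.INTER_CUBIC))
q=np.load('w5.npz');T=np.linalg.inv(q['T']);K=env.get_calibration('wrist')['K']
ux=np.array([.9854,-.1702,0]);uy=np.array([.1702,.9854,0]);c=np.array([.4977,-.3734,0])
for nm,x,y,z in(('o++',53,71,26),('o+-',53,-71,26),('i++',49,67,26),('i+-',49,-67,26),('f+-',49,-67,4),('f++',49,67,4),('f--',-49,-67,4)):
    p=T@np.append(c+ux*x/1e3+uy*y/1e3+[0,0,z/1e3],1);w=K@p[:3];w=w[:2]/w[2];print(nm,w.round(1),((w-[160,115])*3.8).round())
E
```

```text
o++ [180.3 132.3] [77. 66.]
o+- [346.  132.1] [707.  65.]
i++ [185.4 137. ] [97. 84.]
i+- [341.3 136.9] [689.  83.]
f+- [339.7 135.5] [683.  78.]
f++ [195.2 135.6] [134.  78.]
f-- [338.1 234.9] [677. 456.]
```

View pics/c5.png

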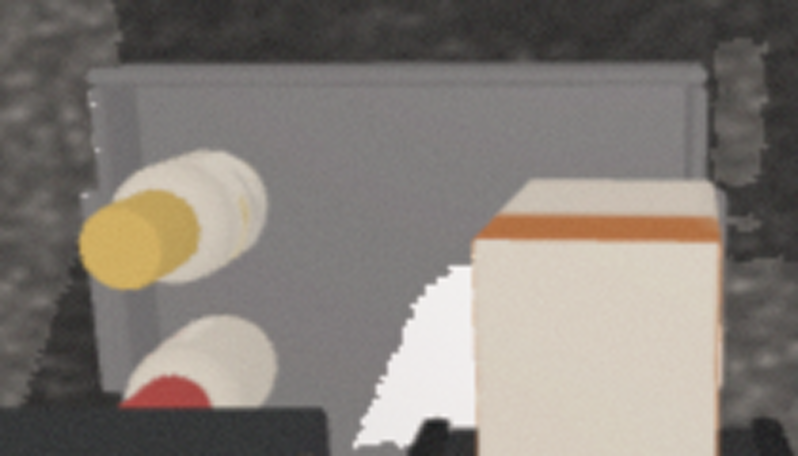

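The predicted tray edges match the picture within 1–2 mm. I'll lower the carton.

Call:
carry_out(
  increments=[
    [0,0,-0.025,0,0.5],
    [0,0,-0.05,0,0.5],
    [0,0,-0.065,0,0.5],
    [0,0,-0.075,0,0.5],
    [0,0,-0.082,0,0.5],
    [0,0,-0.087,0,0.5],
    [0,0,-0.09,0,0.5],
    [0,0,-0.092,0,0.5],
    [0,0,-0.092,0,0.5],
  ],
)

```text
time_s: 8.2
tool_pos: [0.4938, -0.4159, 0.2408]
tool_rot: [-180.0, 0.4, -99.5]
force: [-11.4, 21.2, 35.4]
grip_width: 0.0358
```

```bash
python3 - <<'E'
from h import *
look('w6');o=env.get_obs();print(o['time_s'],o['tool_pos'],o['tool_rot'],o['force'],o['grip_width'])
E
```

```text
8.25 [ 0.49384725 -0.41590011  0.24075586] [-179.9746668     0.36434416  -99.5311275 ] [-10.92430353  21.14250249  34.55206572] 0.036264574304902215
```

View pics/w6.png

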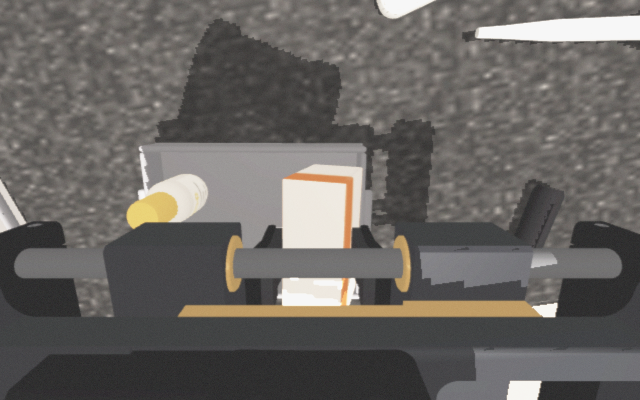

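Contact came at TCP z=0.241, too early: the carton's foot is on the −y rim. I'll lift straight off.

Call:
carry_out(
  increments=[
    [0,0,0.01,0,0.5],
    [0,0,0.025,0,0.5],
    [0,0,0.04,0,0.5],
    [0,0,0.05,0,0.5],
    [0,0,0.05,0,0.5],
  ],
)

```text
time_s: 8.75
tool_pos: [0.4909, -0.4228, 0.285]
tool_rot: [-179.8, -0.1, -99.9]
force: [-0.2, 0.4, -2.6]
grip_width: 0.0361
```

```bash
python3 - <<'E'
from h import *
look('w7');o=env.get_obs();print(o['time_s'],o['tool_pos'],o['tool_rot'],o['force'],o['grip_width'])
q=np.load('w7.npz');d=q['d'];c=env.get_calibration('wrist');K=c['K'];T=c['T_tool_cam']
v,u=np.mgrid[0:400,0:640]
P=np.stack([(u-K[0,2])/K[0,0]*d,(v-K[1,2])/K[1,1]*d,d,np.ones_like(d)],-1)@T.T
m=(u>270)&(u<380)&(v>140)&(v<235)
for z in np.arange(.16,.235,.005):
    s=P[m&(abs(P[...,2]-z)<.0025)]
    if len(s)>5: print(round(z,3),len(s),'x',np.percentile(s[:,0],[1,99]).round(4),'y',np.percentile(s[:,1],[1,99]).round(4))
a=cv2.imread('pics/w7.png')[125:315,130:400];cv2.imwrite('pics/c7.png',cv2.resize(a,None,fx=2.9,fy=2.9,interpolation=cv2.INTER_CUBIC))
E
```

```text
8.8 [ 0.49052756 -0.42245387  0.28365509] [-1.79918403e+02 -6.11238944e-02 -9.98769550e+01] [-0.15225426 -0.04917138 -2.7859176 ] 0.03603423433205736
0.16 41 x [0.0098 0.0134] y [-0.0353 -0.0123]
0.165 2124 x [-0.0065  0.0145] y [-0.0373 -0.0108]
0.17 1686 x [-0.0172  0.024 ] y [-0.0378 -0.0093]
0.175 298 x [-0.0237  0.0265] y [-0.038  -0.0075]
0.18 284 x [-0.0245  0.0264] y [-0.0379 -0.0066]
0.185 192 x [-0.0235  0.0249] y [-0.0379 -0.0077]
0.19 148 x [-0.0102  0.0214] y [-0.0378 -0.0068]
0.195 141 x [-0.0091  0.0228] y [-0.0377 -0.0052]
0.2 125 x [-0.0081  0.0242] y [-0.0376 -0.0036]
0.205 114 x [-0.0062  0.0254] y [-0.0376 -0.0025]
0.21 115 x [-0.0051  0.0267] y [-0.0375 -0.0006]
0.215 87 x [-0.0022  0.0274] y [-0.0374  0.0014]
0.22 28 x [-0.0039  0.0175] y [-0.0373 -0.0367]
```

View pics/c7.png

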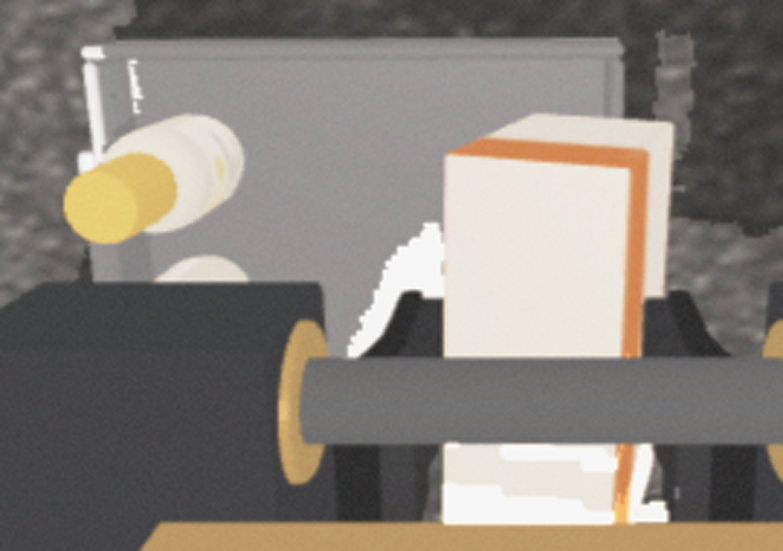

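The carton has tilted about 15° in the grip, with its foot towards −y. Its centre of mass still lies inside its low edge. So I'll set it over free tray floor, let it right itself as the jaws open, then regrip it.

Call:
carry_out(
  increments=[
    [0.003,0.017,0.005,0,0.5],
    [0.003,0.017,0.005,0,0.5],
    [0.003,0.017,-0.015,0,0.5],
    [0.003,0.017,-0.03,0,0.5],
    [0.003,0.017,-0.04,0,0.5],
    [0.003,0.017,-0.047,0,0.5],
    [0.003,0.017,-0.05,0,0.5],
    [0.003,0.017,-0.05,0,0.5],
  ],
)

```text
time_s: 9.6
tool_pos: [0.4934, -0.4049, 0.2324]
tool_rot: [180.0, 0.0, -99.8]
force: [0.1, -0.2, -2.4]
grip_width: 0.0359
```

```bash
python3 - <<'E'
from h import *
look('w8');o=env.get_obs();print(o['time_s'],o['tool_pos'],o['tool_rot'],o['force'],o['grip_width'])
E
```

```text
9.65 [ 0.49359041 -0.40502327  0.23297123] [-1.79982111e+02 -7.39871487e-03 -9.98446210e+01] [-0.74350024 -0.33868965 -3.09971098] 0.03586247320890387
```

View pics/w8.png

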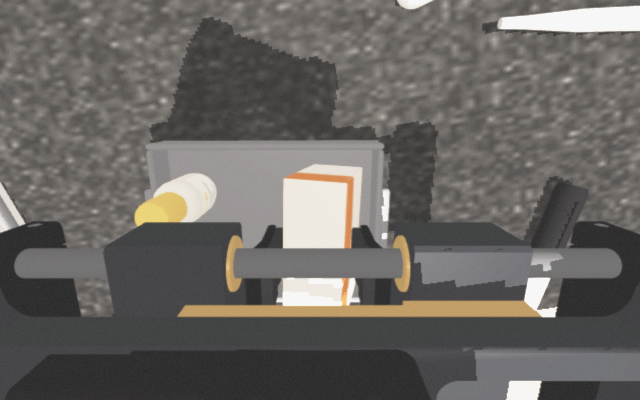

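Call:
carry_out(
  increments=[
    [0,0,-0.002,0,0.5],
    [0,0,-0.003,0,0.5],
    [0,0,-0.003,0,0.1],
    [0,0,-0.003,0,-0.1],
    [0,0,-0.003,0,-0.4],
    [0,0,-0.003,0,-0.7],
    [0,0,-0.003,0,-1],
    [0,0,-0.003,0,-1],
    [0,0,-0.003,0,-1],
  ],
)

```text
time_s: 10.55
tool_pos: [0.4935, -0.4048, 0.2298]
tool_rot: [-180.0, -0.0, -99.8]
force: [-0.1, 0.4, -0.1]
grip_width: 0.0791
```

```bash
python3 - <<'E'
from h import *
look('w9');o=env.get_obs();print(o['time_s'],o['tool_pos'],o['tool_rot'],o['force'],o['grip_width'])
E
```

```text
10.6 [ 0.4934803  -0.40484136  0.22979518] [ 1.79998932e+02  1.47277155e-03 -9.98391975e+01] [-0.1263842   0.55744658  0.12463574] 0.08202685445902752
```

View pics/w9.png

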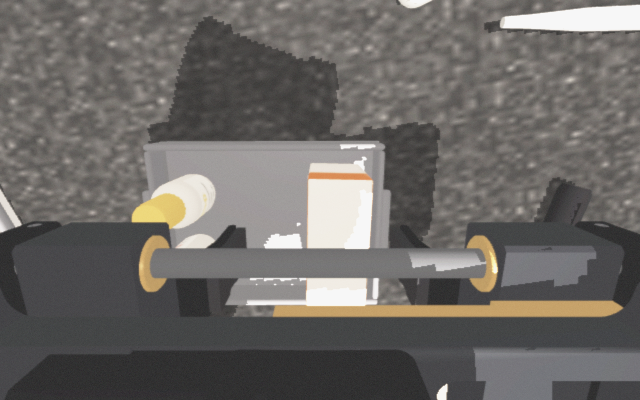

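The carton has righted itself and stands between the open fingers, top at columns 307–372. I'll measure it.

```bash
python3 - <<'E'
from h import *
q=np.load('w9.npz');d=q['d'];c=env.get_calibration('wrist');K=c['K'];T=q['T']
v,u=np.mgrid[0:400,0:640]
P=(np.stack([(u-K[0,2])/K[0,0]*d,(v-K[1,2])/K[1,1]*d,d,np.ones_like(d)],-1)@T.T)[...,:3]
a=np.radians(-9.8);ux=np.array([np.cos(a),np.sin(a),0]);uy=np.array([-np.sin(a),np.cos(a),0]);c0=np.array([.4977,-.3734,0])
X=(P-c0)@ux;Y=(P-c0)@uy;Z=P[...,2]
m=(u>295)&(u<385)&(v>150)&(v<300)
for z in np.arange(.01,.07,.005):
    k=m&(abs(Z-z)<.0025)
    if k.sum()>5: print(round(z,3),k.sum(),'X',np.percentile(X[k],[1,99]).round(4),'Y',np.percentile(Y[k],[1,50,99]).round(4))
for vv in(178,190,210,235):
    print([ (round(float(X[vv,uu]),4),round(float(Y[vv,uu]),4),round(float(Z[vv,uu]),4)) for uu in(305,308,312,340,368,371,374)])
E
```

```text
0.01 237 X [-0.0498  0.0462] Y [-0.0676 -0.0672 -0.0166]
0.015 269 X [-0.0497  0.0468] Y [-0.0676 -0.0672 -0.0169]
0.02 354 X [-0.0498  0.0463] Y [-0.073  -0.0672 -0.0174]
0.025 987 X [-0.049   0.0476] Y [-0.0734 -0.0691 -0.0273]
0.03 73 X [0.038  0.0389] Y [-0.0575 -0.0442 -0.0274]
0.035 80 X [0.0381 0.0389] Y [-0.058  -0.0402 -0.0275]
0.04 87 X [0.0379 0.039 ] Y [-0.0583 -0.044  -0.0273]
0.045 95 X [0.038  0.0389] Y [-0.0575 -0.0426 -0.0274]
0.05 93 X [0.0381 0.0389] Y [-0.0572 -0.0423 -0.0274]
0.055 283 X [-0.0274  0.0389] Y [-0.0582 -0.0424 -0.0257]
0.06 5568 X [-0.0269  0.0382] Y [-0.0579 -0.0421 -0.0265]
[(0.0282, -0.0234, 0.0012), (0.0385, -0.0272, 0.0571), (0.0387, -0.0292, 0.0582), (0.0386, -0.0428, 0.0576), (0.0382, -0.0568, 0.0556), (0.0282, -0.0675, 0.0019), (0.0305, -0.0673, 0.014)]
[(0.0203, -0.0234, 0.003), (0.0329, -0.0272, 0.0589), (0.0329, -0.0292, 0.0591), (0.0328, -0.0429, 0.0588), (0.0329, -0.0565, 0.0592), (0.0326, -0.0582, 0.0579), (0.0232, -0.0673, 0.0159)]
[(0.0065, -0.0232, 0.0035), (0.0223, -0.0271, 0.0576), (0.0228, -0.0291, 0.0593), (0.0226, -0.043, 0.0587), (0.0227, -0.0569, 0.0591), (0.0078, -0.0673, 0.0082), (0.0111, -0.0672, 0.0195)]
[(-0.0119, -0.023, 0.0027), (0.0097, -0.027, 0.0595), (0.0092, -0.029, 0.0581), (0.0096, -0.0432, 0.0592), (0.0096, -0.0574, 0.0593), (-0.0082, -0.0673, 0.0125), (-0.0044, -0.0673, 0.0226)]
```

The carton stands flat (top at z≈0.060) at tray y −42.8 mm, 8 mm off the wall. I'll regrip it lower and shift it about 5 mm towards −y to leave more room for the cup.

Call:
carry_out(
  increments=[
    [-0.002,-0.011,0,0,-1],
    [-0.002,-0.011,0,0,-1],
    [-0.002,-0.011,-0.006,0,-0.6],
    [-0.002,-0.011,-0.011,0,-0.3],
    [-0.002,-0.011,-0.011,0,0],
    [-0.002,-0.011,-0.011,0,0.2],
    [-0.002,-0.011,-0.011,0,0.3],
    [-0.002,-0.011,-0.011,0,0.5],
    [-0.002,-0.011,-0.011,0,0.5],
    [-0.002,-0.011,-0.008,0,0.5],
    [-0.003,-0.016,-0.008,0,0.5],
    [-0.003,-0.016,-0.008,0,0.5],
    [-0.003,-0.016,-0.011,0,0.5],
    [-0.003,-0.016,-0.011,0,0.5],
  ],
  grip_force=20,
)

```text
time_s: 12.0
tool_pos: [0.4904, -0.4212, 0.2199]
tool_rot: [180.0, -0.0, -99.9]
force: [-2.2, 1.7, 6.0]
grip_width: 0.0331
```

```bash
cat >> h.py <<'E'
def traygrid(n):
    q=np.load(n+'.npz');d=q['d'];K=env.get_calibration('wrist')['K'];T=q['T']
    v,u=np.mgrid[0:400,0:640]
    P=(np.stack([(u-K[0,2])/K[0,0]*d,(v-K[1,2])/K[1,1]*d,d,np.ones_like(d)],-1)@T.T)[...,:3]
    a=np.radians(-9.8);ux=np.array([np.cos(a),np.sin(a),0]);uy=np.array([-np.sin(a),np.cos(a),0]);c0=np.array([.4977,-.3734,0])
    return (P-c0)@ux,(P-c0)@uy,P[...,2],u,v
E
python3 - <<'E'
from h import *
look('w10');o=env.get_obs();print(o['time_s'],o['tool_pos'],o['tool_rot'],o['force'],o['grip_width'])
X,Y,Z,u,v=traygrid('w10')
m=(u>270)&(u<385)&(v>150)&(v<300)
for z in np.arange(.03,.07,.005):
    k=m&(abs(Z-z)<.0025)
    if k.sum()>5: print(round(z,3),k.sum(),'X',np.percentile(X[k],[1,99]).round(4),'Y',np.percentile(Y[k],[1,50,99]).round(4))
E
```

```text
12.05 [ 0.49030811 -0.42126728  0.2199094 ] [ 1.79991461e+02 -4.75530493e-02 -9.98727675e+01] [-1.91654768  0.78317606  5.6575881 ] 0.032811563964298164
0.03 99 X [0.0382 0.0388] Y [-0.0638 -0.05   -0.0343]
0.035 108 X [0.0087 0.0389] Y [-0.0723 -0.049  -0.0246]
0.04 195 X [0.0085 0.0388] Y [-0.0737 -0.0479 -0.0242]
0.045 226 X [0.0085 0.0389] Y [-0.0737 -0.0499 -0.0248]
0.05 232 X [0.0086 0.0388] Y [-0.0736 -0.0509 -0.0254]
0.055 441 X [-0.0198  0.0389] Y [-0.0734 -0.0494 -0.0263]
0.06 5923 X [-0.021   0.0383] Y [-0.0689 -0.0489 -0.0318]
0.065 101 X [-0.0097  0.0107] Y [-0.0756 -0.0698 -0.0276]
```

View pics/w10.png

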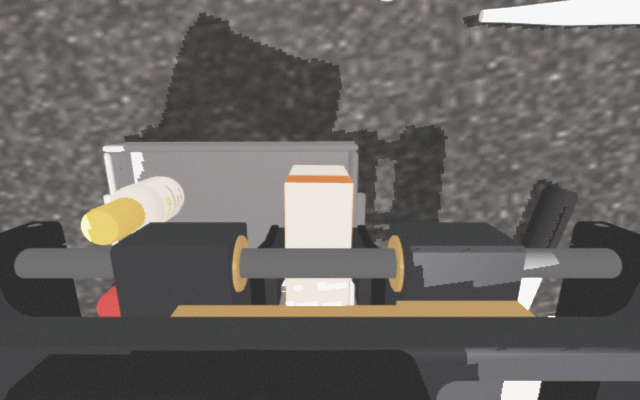

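The carton now stands flat at tray y −49 mm. I'll release it and go to the cup. I'll take the cup with the jaws along y, so the body keeps clear of the instrument.

Call:
carry_out(
  increments=[
    [0,0,0.001,0,0.1],
    [0,0,0.001,0,-0.4],
    [0,0,0.001,0,-1],
    [0,0,0.001,0,-1],
    [0,0,0.02,0,-1],
    [0,0,0.06,0,-1],
    [0,0,0.1,0,-1],
    [0,0,0.12,0,-1],
    [0,0,0.12,0,-1],
  ],
)

```text
time_s: 12.95
tool_pos: [0.4915, -0.4214, 0.343]
tool_rot: [-179.6, -0.2, -99.8]
force: [0.1, -0.4, -0.0]
grip_width: 0.0857
```

```bash
python3 - <<'E'
from h import *
look('w11');o=env.get_obs();print(o['time_s'],o['tool_pos'],o['tool_rot'],o['force'],o['grip_width'])
E
```

```text
13.0 [ 0.49083596 -0.42109426  0.34043098] [-1.79840733e+02 -1.10514210e-01 -9.98431489e+01] [ 0.15543195 -0.58760973 -0.44814234] 0.08646720012146468
```

View pics/w11.png

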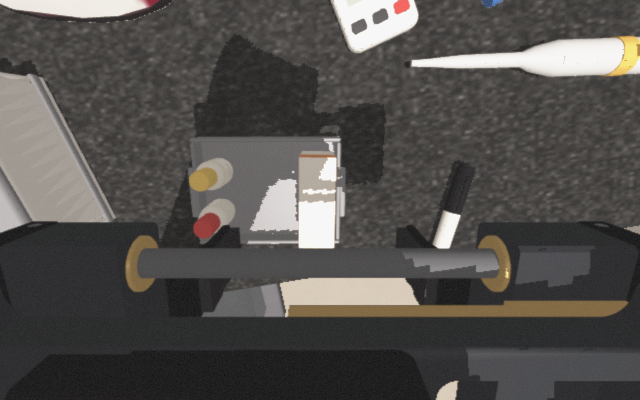

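The carton stands at the −y end of the tray and the droppers at the other end, all upright. I'll take the gap for the cup from this picture and move on to it.

```bash
python3 - <<'E'
from h import *
X,Y,Z,u,v=traygrid('w11')
r=(v>130)&(v<246)&(u>185)&(u<350)
for z in (.03,.04,.05,.06,.065):
    for nm,a in(('drop',(u<240)),('cart',(u>285)&(u<345))):
        k=r&a&(abs(Z-z)<.003)
        if k.sum()>5: print(nm,z,k.sum(),'X',np.percentile(X[k],[1,99]).round(4),'Y',np.percentile(Y[k],[1,50,99]).round(4))
E
```

```text
drop 0.03 141 X [-0.0289  0.0325] Y [0.0359 0.0393 0.0555]
cart 0.03 27 X [0.0385 0.0389] Y [-0.0606 -0.0464 -0.0346]
drop 0.04 500 X [-0.032   0.0317] Y [0.0369 0.0434 0.0609]
cart 0.04 24 X [0.0386 0.039 ] Y [-0.0561 -0.0442 -0.0341]
drop 0.05 103 X [-0.0272  0.0278] Y [0.0408 0.0435 0.0541]
cart 0.05 17 X [0.038  0.0389] Y [-0.0646 -0.0568 -0.0345]
drop 0.06 139 X [-0.0274  0.0279] Y [0.0409 0.0437 0.0574]
cart 0.06 3255 X [-0.04    0.0381] Y [-0.0642 -0.0482 -0.0324]
drop 0.065 660 X [-0.0301  0.027 ] Y [0.0415 0.0493 0.0577]
```

Call:
carry_out(
  increments=[
    [0,0.04,0.03,0,-1],
    [0,0.085,0.04,0,-1],
    [-0.005,0.13,0.04,0,-1],
    [-0.01,0.175,0.04,0,-1],
    [-0.015,0.22,0.04,0,-1],
    [-0.02,0.265,0.04,0,-1],
    [-0.025,0.31,0.04,0,-1],
    [-0.03,0.355,0.04,0,-1],
    [-0.035,0.4,0.04,0,-1],
    [-0.04,0.445,0.04,0,-1],
    [-0.045,0.49,0.04,0,-1],
    [-0.05,0.535,0.04,0,-1],
    [-0.055,0.58,0.04,0,-1],
    [-0.06,0.625,0.03,0,-1],
    [-0.065,0.67,0.02,0,-1],
    [-0.071,0.71,0.01,0,-1],
    [-0.071,0.75,0,0,-1],
    [-0.071,0.769,0,0,-1],
    [-0.071,0.769,0,0,-1],
    [-0.071,0.769,0,0,-1],
  ],
)

```text
time_s: 15.0
tool_pos: [0.419, 0.3477, 0.3374]
tool_rot: [179.9, -0.1, -99.8]
force: [0.0, -1.0, -0.2]
grip_width: 0.0873
```

```bash
python3 - <<'E'
from h import *
look('w12');o=env.get_obs();print(o['time_s'],o['tool_pos'],o['tool_rot'],o['force'],o['grip_width'],o['qpos'])
E
```

```text
15.05 [0.41947431 0.34696005 0.33781017] [ 1.79944835e+02 -1.16196659e-01 -9.98771107e+01] [-0.41373037 -0.6313488   0.38313548] 0.08708464973940971 [   7.9940882    15.70728186  -57.49661069  101.6825697    14.03969443
   70.41082621 -153.20618833]
```

View pics/w12.png

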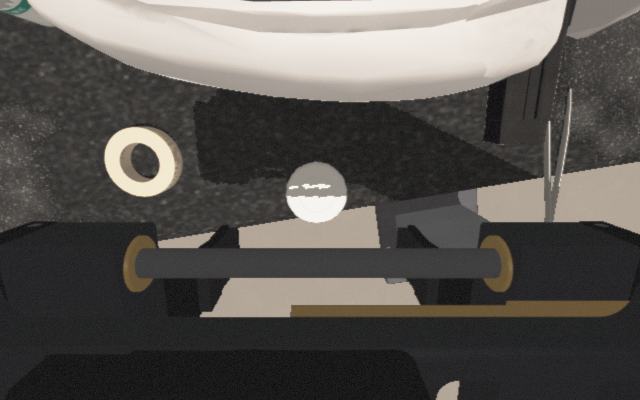

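Joint 7 is near its limit, so I'll turn back by +25° for the grasp. The cup lid is at (317,192); I'll check its position.

```bash
python3 - <<'E'
from h import *
print(wpts('w12',[(317,192),(286.5,192),(347.5,192),(317,162),(317,222)],.047))
E
```

```text
[[0.4213 0.3472 0.047 ]
 [0.4259 0.3737 0.047 ]
 [0.4167 0.3208 0.047 ]
 [0.4474 0.3427 0.047 ]
 [0.3939 0.352  0.047 ]]
```

Call:
carry_out(
  increments=[
    [0,0,0,8,-1],
    [0,0,-0.03,16,-1],
    [0,0,-0.06,25,-1],
    [0,0,-0.06,25,-1],
  ],
)

```text
time_s: 15.45
tool_pos: [0.4192, 0.3446, 0.2753]
tool_rot: [179.6, -0.2, -75.0]
force: [-0.8, -0.2, -1.0]
grip_width: 0.0869
```

```bash
python3 - <<'E'
from h import *
look('w13');o=env.get_obs();print(o['time_s'],o['tool_pos'],o['tool_rot'],o['force'],o['grip_width'],o['qpos'])
E
```

```text
15.5 [0.41964266 0.34575047 0.27742909] [ 1.79789905e+02 -1.10094264e-01 -7.51143989e+01] [-0.50087433 -0.46755921  0.9951684 ] 0.08665317784693669 [   8.78342866   21.4799893   -59.75050083  105.33378246   20.37198907
   65.14265233 -133.20646574]
```

View pics/w13.png

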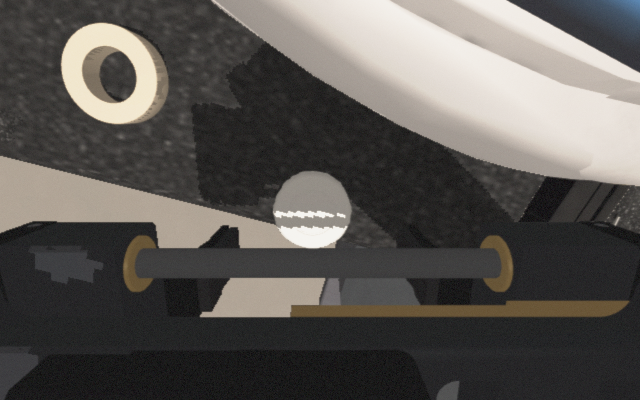

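Call:
carry_out(
  increments=[
    [0.001,0.001,-0.02,0,-1],
    [0.001,0.001,-0.04,0,-1],
    [0.001,0.001,-0.055,0,-1],
    [0.001,0.001,-0.062,0,-1],
    [0.001,0.001,-0.065,0,-0.8],
    [0.001,0.001,-0.065,0,-0.5],
    [0.001,0.001,-0.065,0,-0.3],
    [0.001,0.001,-0.065,0,-0.1],
    [0.001,0.001,-0.065,0,0],
    [0.001,0.001,-0.065,0,0],
  ],
  grip_force=15,
)

```text
time_s: 16.5
tool_pos: [0.4206, 0.3492, 0.2143]
tool_rot: [-180.0, -0.0, -74.8]
force: [-0.1, -0.9, 2.9]
grip_width: 0.0548
```

```bash
python3 - <<'E'
from h import *
look('w14');o=env.get_obs();print(o['time_s'],o['tool_pos'],o['tool_rot'],o['force'],o['grip_width'],o['qpos'])
E
```

```text
16.55 [0.42059609 0.34922999 0.21427599] [-1.79960067e+02 -4.80464911e-03 -7.48478305e+01] [-0.844005    0.1703607   2.62908179] 0.05460334449940238 [   4.86889754   26.52503651  -56.1618388   108.0210347    25.64664355
   59.09337366 -136.97654792]
```

View pics/w14.png

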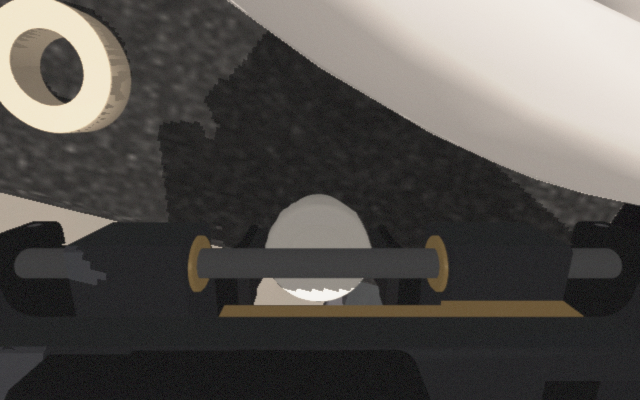

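Call:
carry_out(
  increments=[
    [0,0,0.015,0,0],
    [0,0,0.05,0,0],
    [0,-0.02,0.09,4,0],
    [0,-0.06,0.13,8,0],
    [0,-0.105,0.16,12,0],
    [0,-0.15,0.17,16,0],
    [0,-0.195,0.17,20,0],
    [0,-0.24,0.17,24,0],
    [0.005,-0.285,0.17,28,0],
    [0.01,-0.33,0.17,32,0],
    [0.015,-0.375,0.17,36,0],
    [0.02,-0.42,0.17,40,0],
    [0.03,-0.465,0.17,44,0],
    [0.04,-0.51,0.17,48,0],
    [0.05,-0.555,0.17,52,0],
    [0.06,-0.6,0.17,56,0],
    [0.07,-0.645,0.17,60,0],
    [0.077,-0.685,0.16,65,0],
    [0.077,-0.71,0.14,65,0],
    [0.077,-0.7215,0.12,65,0],
  ],
)

```text
time_s: 18.55
tool_pos: [0.4967, -0.3758, 0.3338]
tool_rot: [180.0, -0.1, -10.0]
force: [0.0, 0.7, -0.7]
grip_width: 0.055
```

Call:
carry_out(
  increments=[
    [0,0,0,0,0],
    [0,0,0,0,0],
  ],
)

```text
time_s: 18.75
tool_pos: [0.4977, -0.3716, 0.3344]
tool_rot: [-179.9, -0.0, -9.8]
force: [0.2, 0.6, -1.3]
grip_width: 0.0548
```

```bash
python3 - <<'E'
from h import *
look('w15');o=env.get_obs();print(o['time_s'],o['tool_pos'],o['tool_rot'],o['force'],o['grip_width'],o['qpos'])
q=np.load('w15.npz');d=q['d'];c=env.get_calibration('wrist');K=c['K'];T=c['T_tool_cam']
v,u=np.mgrid[0:400,0:640]
P=np.stack([(u-K[0,2])/K[0,0]*d,(v-K[1,2])/K[1,1]*d,d,np.ones_like(d)],-1)@T.T
m=(u>255)&(u<385)&(v>180)&(v<310)&(P[...,2]<.215)&(P[...,2]>.155)&(abs(P[...,0])<.0275)
for z in np.arange(.16,.215,.006):
    s=P[m&(abs(P[...,2]-z)<.003)]
    if len(s)>5: print(round(z,3),len(s),'x',np.percentile(s[:,0],[1,99]).round(4),'y',np.percentile(s[:,1],[1,99]).round(4))
E
```

```text
18.8 [ 0.49813992 -0.37112968  0.33524357] [-1.79978322e+02 -9.12634562e-02 -9.74906789e+00] [0.26610772 1.01013523 0.58752539] 0.05499551366930976 [ 59.4401489   20.03949939 -31.10565507  91.77134587  10.72862322
  71.11687283  16.64973913]
0.16 40 x [0.0255 0.0274] y [-0.0098  0.0096]
0.166 3368 x [-0.0247  0.0247] y [-0.0248  0.0247]
0.172 1962 x [-0.0263  0.0258] y [-0.0264  0.0256]
0.178 260 x [-0.026   0.0271] y [-0.0267 -0.0035]
0.184 118 x [-0.026   0.0268] y [-0.0267 -0.005 ]
0.202 10 x [-0.0036  0.0064] y [-0.022  -0.0205]
0.208 44 x [-0.0108  0.0088] y [-0.0218 -0.0189]
0.214 28 x [-0.0149  0.0096] y [-0.0214 -0.0166]
```

View pics/w15.png

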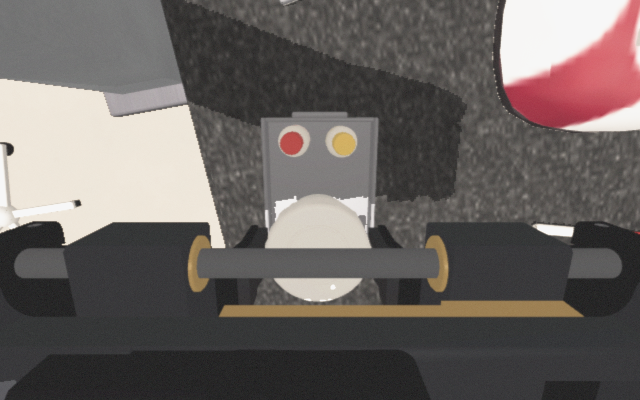

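The cup is held upright and centred, and the tray lines up below it at columns 262–378. I'll lower it.

Call:
carry_out(
  increments=[
    [0,-0.001,-0.03,0,0],
    [0,-0.001,-0.06,0,0],
    [0,-0.001,-0.08,0,0],
    [0,-0.001,-0.092,0,0],
    [0,-0.001,-0.1,0,0],
    [0,-0.001,-0.107,0,0],
    [0,-0.001,-0.112,0,0],
    [0,-0.001,-0.115,0,0],
    [0,-0.001,-0.116,0,0],
  ],
)

```text
time_s: 19.7
tool_pos: [0.4976, -0.3735, 0.2183]
tool_rot: [180.0, -0.0, -9.8]
force: [-1.1, 1.6, 5.3]
grip_width: 0.0548
```

```bash
python3 - <<'E'
from h import *
look('w16');o=env.get_obs();print(o['time_s'],o['tool_pos'],o['tool_rot'],o['force'],o['grip_width'])
E
```

```text
19.75 [ 0.49761209 -0.37350584  0.21834209] [ 1.79977866e+02 -2.79829949e-02 -9.84447478e+00] [ 0.21688537  0.13444075 -0.49257976] 0.054628372790659636
```

View pics/w16.png

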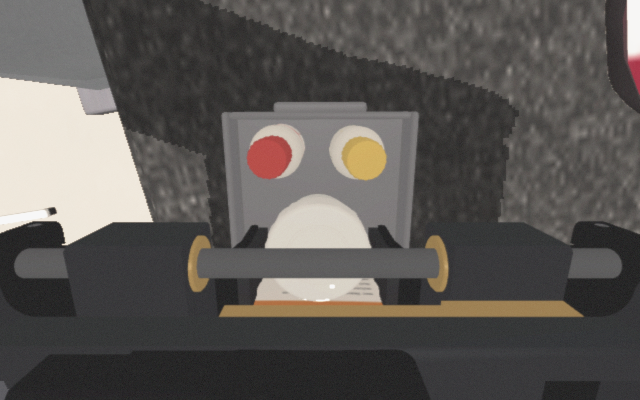

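Call:
carry_out(
  increments=[
    [0,0,-0.001,0,0],
    [0,0,-0.001,0,-0.3],
    [0,0,-0.001,0,-0.6],
    [0,0,-0.001,0,-0.8],
    [0,0,-0.001,0,-0.8],
    [0,0,0.02,0,-0.8],
    [0,0,0.06,0,-0.8],
    [0,0,0.1,0,-0.8],
    [0,-0.03,0.13,0,-0.8],
    [0,-0.06,0.13,0,-0.8],
    [0,-0.065,0.13,0,-0.8],
    [0,-0.065,0.13,0,-0.8],
  ],
)

```text
time_s: 20.95
tool_pos: [0.4967, -0.4396, 0.3469]
tool_rot: [-180.0, 0.1, -10.0]
force: [0.7, -0.5, -0.6]
grip_width: 0.0788
```

```bash
python3 - <<'E'
from h import *
look('w17');o=env.get_obs();print(o['time_s'],o['tool_pos'],o['tool_rot'],o['force'],o['grip_width'])
X,Y,Z,u,v=traygrid('w17')
r=(v>0)&(v<220)&(abs(X)<.06)&(abs(Y)<.08)&(Z<.08)
for z in (.03,.04,.049,.052,.06,.065):
    k=r&(abs(Z-z)<.003)
    for nm,a in(('drop',Y>.035),('mid',(abs(Y)<.031)),('cart',Y<-.033)):
        s=k&a&(abs(X)<.046)
        if s.sum()>5: print(nm,z,s.sum(),'X',np.percentile(X[s],[1,99]).round(4),'Y',np.percentile(Y[s],[1,50,99]).round(4))
E
```

```text
21.0 [ 0.49730817 -0.43802316  0.34678656] [-1.79897160e+02  6.20653395e-02 -9.85637857e+00] [ 0.45545269  0.42043138 -0.38089596] 0.07811451567323746
drop 0.03 69 X [-0.0285  0.0304] Y [0.0359 0.0384 0.0503]
drop 0.04 596 X [-0.0356  0.0312] Y [0.0372 0.044  0.061 ]
drop 0.049 56 X [-0.0282  0.0248] Y [0.0408 0.0427 0.0518]
mid 0.049 3216 X [-0.0269  0.0235] Y [-0.0256 -0.0001  0.0249]
drop 0.052 57 X [-0.0262  0.0261] Y [0.0409 0.0428 0.0512]
mid 0.052 2547 X [-0.026   0.0227] Y [-0.0248 -0.0001  0.0242]
cart 0.052 10 X [0.0216 0.0375] Y [-0.0333 -0.0331 -0.033 ]
drop 0.06 80 X [-0.0296  0.0266] Y [0.0409 0.0437 0.0583]
cart 0.06 3338 X [-0.0425  0.0374] Y [-0.064  -0.048  -0.0332]
drop 0.065 876 X [-0.0308  0.0263] Y [0.0416 0.0498 0.0578]
```

View pics/w17.png

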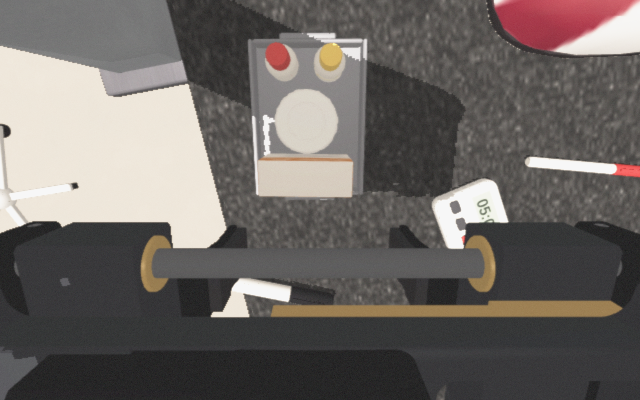

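The tray is packed: cup top at z≈0.051, carton top at z≈0.060, droppers upright. Next is a wrist look at the grip bar.

Call:
carry_out(
  increments=[
    [-0.005,0.04,0.02,4,-0.8],
    [-0.015,0.085,0.03,8,-0.8],
    [-0.025,0.13,0.03,12,-0.8],
    [-0.03,0.175,0.03,16,-0.8],
    [-0.04,0.22,0.03,19.8,-0.8],
    [-0.044,0.254,0.03,19.8,-0.8],
    [-0.044,0.254,0.03,19.8,-0.8],
    [-0.044,0.254,0.03,19.8,-0.8],
  ],
)

```text
time_s: 21.8
tool_pos: [0.4533, -0.1826, 0.3775]
tool_rot: [179.9, 0.1, 10.2]
force: [0.2, -1.2, -0.7]
grip_width: 0.0783
```

```bash
python3 - <<'E'
from h import *
look('w18');o=env.get_obs();print(o['time_s'],o['tool_pos'],o['tool_rot'],o['force'],o['grip_width'])
E
```

```text
21.85 [ 0.45325826 -0.18399458  0.37752288] [1.79959037e+02 3.44351792e-02 1.00205590e+01] [-0.95944103 -0.55728086 -0.17768157] 0.07823542714517141
```

View pics/w18.png

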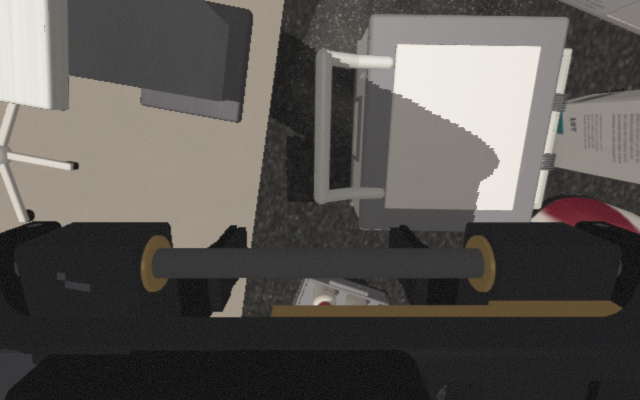

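```bash
python3 - <<'E'
from h import *
a=cv2.imread('pics/w18.png')[0:240,290:600];cv2.imwrite('pics/c18.png',cv2.resize(a,None,fx=2.5,fy=2.5,interpolation=cv2.INTER_CUBIC))
print('bar z',wpts('w18',[(322,70),(322,100),(322,125),(321,160),(321,185)]))
print('bar .112+.006',wpts('w18',[(323,60),(322.5,125),(322,195)],.116))
print('lid',wpts('w18',[(380,25),(375,220),(560,30),(525,215),(470,30),(450,215)]))
print('hinge',wpts('w18',[(558,103),(548,160),(567,60),(543,195)]))
E
```

```text
bar z [[ 0.4369 -0.0831  0.1165]
 [ 0.4406 -0.1032  0.1166]
 [ 0.4438 -0.1207  0.1154]
 [ 0.4477 -0.1465  0.1162]
 [ 0.4511 -0.1656  0.117 ]]
bar .112+.006 [[ 0.4364 -0.0763  0.116 ]
 [ 0.4441 -0.1206  0.116 ]
 [ 0.4534 -0.1735  0.116 ]]
lid [[ 0.4739 -0.0413  0.0954]
 [ 0.5044 -0.1928  0.094 ]
 [ 0.6095 -0.0202  0.0936]
 [ 0.6316 -0.165   0.0953]
 [ 0.5423 -0.0321  0.0935]
 [ 0.5674 -0.1765  0.0952]]
hinge [[ 0.6289 -0.0705  0.0914]
 [ 0.6356 -0.1159  0.0935]
 [ 0.6242 -0.0386  0.0913]
 [ 0.6451 -0.1458  0.0897]]
```

View pics/c18.png

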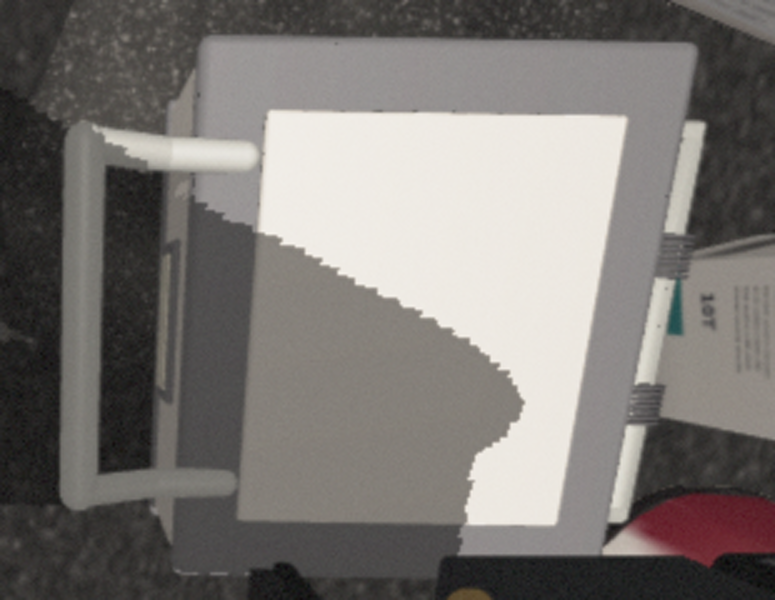

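The bar runs from row 48 to row 203 at column ~322. Its middle is at (0.444, −0.1215, 0.112) with yaw 9.8°. The hinge comes out at (0.631, −0.089), which agrees with the given 190 mm. I'll go astride the bar 15 mm towards +y, for more room from the fan.

Call:
carry_out(
  increments=[
    [-0.005,0.035,-0.01,0,0.25],
    [-0.01,0.07,-0.03,0,0.25],
    [-0.012,0.077,-0.05,0,0.25],
    [-0.012,0.077,-0.055,0,0.25],
    [-0.012,0.077,-0.055,0,0.25],
    [-0.012,0.077,-0.055,0,0.25],
  ],
  grip_force=15,
)

```text
time_s: 22.45
tool_pos: [0.4419, -0.109, 0.3234]
tool_rot: [-180.0, -0.1, 9.8]
force: [-0.3, 0.5, 0.4]
grip_width: 0.0387
```

```bash
python3 - <<'E'
from h import *
look('w19');o=env.get_obs();print(o['time_s'],o['tool_pos'],o['tool_rot'],o['force'],o['grip_width'])
r=np.hypot(.19,.026);a0=np.arctan2(.026,-.19);y=np.radians(9.8)
for t in list(range(0,72,5)):
    a=a0-np.radians(t);h=r*np.cos(a)+.19;v=r*np.sin(a)-.026
    print(t,(h*np.cos(y)).round(4),(h*np.sin(y)).round(4),v.round(4))
E
```

```text
22.5 [ 0.44199192 -0.10885382  0.32360697] [ 1.79988274e+02 -8.53792765e-02  9.83115418e+00] [ 0.64787345 -0.27435626  0.35882489] 0.036221226342847516
0 0.0 0.0 0.0
5 0.0029 0.0005 0.0165
10 0.0073 0.0013 0.0326
15 0.013 0.0022 0.0483
20 0.0201 0.0035 0.0634
25 0.0284 0.0049 0.0779
30 0.0379 0.0065 0.0915
35 0.0486 0.0084 0.1043
40 0.0603 0.0104 0.116
45 0.073 0.0126 0.1267
50 0.0865 0.0149 0.1363
55 0.1008 0.0174 0.1446
60 0.1158 0.02 0.1515
65 0.1313 0.0227 0.1572
70 0.1473 0.0254 0.1614
```

View pics/w19.png

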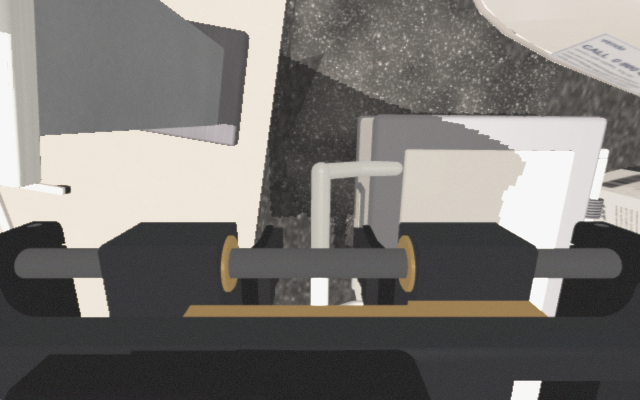

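The bar (column ~320) is centred between the fingers. I'll descend and grip.

Call:
carry_out(
  increments=[
    [0,0,-0.015,0,0.25],
    [0,0,-0.03,0,0.25],
    [0,0,-0.04,0,0.25],
    [0,0,-0.045,0,0.25],
    [0,0,-0.045,0,0.5],
    [0,0,-0.045,0,0.8],
    [0,0,-0.045,0,0.9],
    [0,0,-0.045,0,0.9],
    [0,0,-0.045,0,0.9],
  ],
)

```text
time_s: 23.4
tool_pos: [0.4426, -0.1073, 0.2786]
tool_rot: [179.9, -0.3, 10.0]
force: [4.9, 0.1, -2.2]
grip_width: 0.0114
```

```bash
python3 - <<'E'
from h import *
look('w20');o=env.get_obs();print(o['time_s'],o['tool_pos'],o['tool_rot'],o['force'],o['grip_width'])
p,d=env.read_camera('side');save('side20',cv2.resize(p[130:290,280:430],None,fx=3.7,fy=3.7,interpolation=cv2.INTER_CUBIC))
E
```

```text
23.45 [ 0.44265138 -0.1072791   0.27861437] [179.93064133  -0.25103104   9.96942624] [ 6.1597789   0.09392933 -1.59162678] 0.01113667836936443
```

View pics/w20.png

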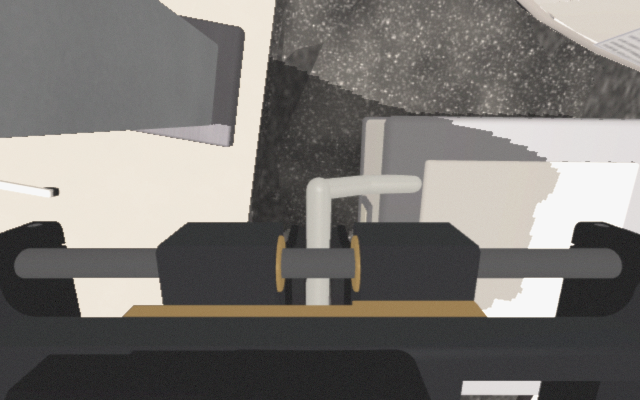

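The bar is gripped (width ≈ 11–12 mm). I'll raise the lid along its arc to about 30° first.

Call:
carry_out(
  increments=[
    [0.001,0,0.008,0,0.9],
    [0.003,0.0005,0.0165,0,0.9],
    [0.005,0.001,0.0245,0,0.9],
    [0.0073,0.0013,0.0326,0,0.9],
    [0.01,0.0017,0.0405,0,0.9],
    [0.013,0.0022,0.0483,0,0.9],
    [0.0165,0.0028,0.056,0,0.9],
    [0.0201,0.0035,0.0634,0,0.9],
    [0.024,0.0042,0.0707,0,0.9],
    [0.0284,0.0049,0.0779,0,0.9],
    [0.033,0.0057,0.0848,0,0.9],
    [0.0379,0.0065,0.0915,0,0.9],
    [0.0379,0.0065,0.0915,0,0.9],
  ],
)

```text
time_s: 24.8
tool_pos: [0.4811, -0.1009, 0.3699]
tool_rot: [179.9, -0.4, 10.0]
force: [9.3, -1.9, -9.6]
grip_width: 0.0116
```

```bash
python3 - <<'E'
from h import *
look('w21');o=env.get_obs();print(o['time_s'],o['tool_pos'],o['tool_rot'],o['force'],o['grip_width'])
p,d=env.read_camera('side');save('side21',cv2.resize(p[90:290,280:430],None,fx=3,fy=3,interpolation=cv2.INTER_CUBIC))
p,d=env.read_camera('scene');save('scene21',cv2.resize(p[60:220,270:430],None,fx=3.5,fy=3.5,interpolation=cv2.INTER_CUBIC))
E
```

```text
24.85 [ 0.48080705 -0.10101118  0.36944529] [179.92596496  -0.3344195    9.98047632] [ 9.73000061 -0.74471316 -9.476229  ] 0.011442965652894743
```

View pics/scene21.png

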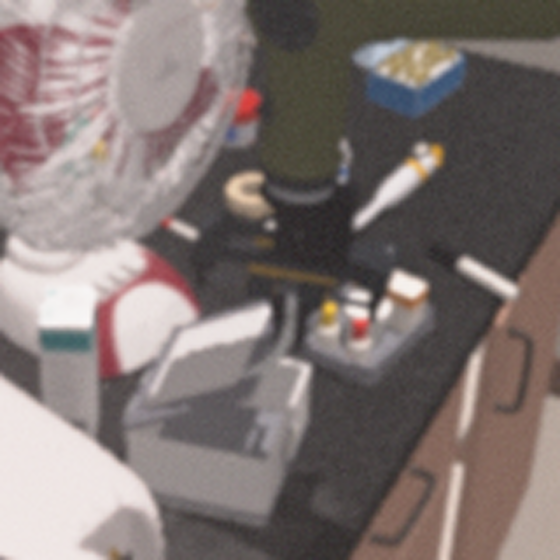

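View pics/w21.png

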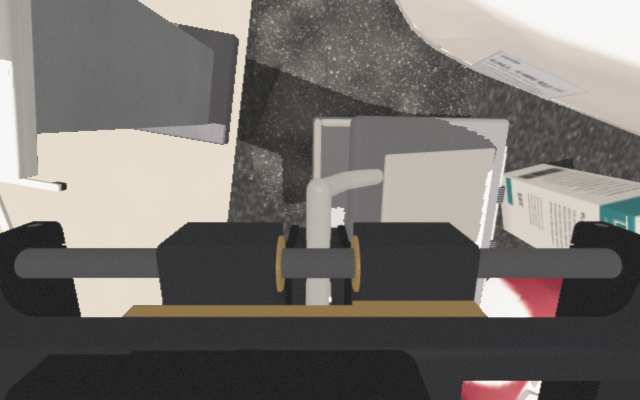

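The lid follows: the scene view shows it open about 30°, fingers on the bar. The ~13 N radial pull means my arc is about 1.5 mm too large, so I'll use a smaller radius from here.

```bash
python3 - <<'E'
import numpy as np
r=np.hypot(.19,.026);a0=np.arctan2(.026,-.19);y=np.radians(9.8)
def pos(t,dr=0):
    a=a0-np.radians(t);h=(r-dr)*np.cos(a);return np.array([h*np.cos(y),h*np.sin(y),(r-dr)*np.sin(a)])
b=pos(30)
for t in np.arange(30,60.1,2.5): print(t,(pos(t,.0016)-b).round(4).tolist())
E
```

```text
30.0 [0.0012, 0.0002, -0.001]
32.5 [0.0064, 0.0011, 0.0055]
35.0 [0.0118, 0.002, 0.0117]
37.5 [0.0175, 0.003, 0.0176]
40.0 [0.0234, 0.004, 0.0233]
42.5 [0.0296, 0.0051, 0.0288]
45.0 [0.036, 0.0062, 0.0339]
47.5 [0.0426, 0.0074, 0.0388]
50.0 [0.0495, 0.0085, 0.0434]
52.5 [0.0565, 0.0098, 0.0477]
55.0 [0.0637, 0.011, 0.0516]
57.5 [0.071, 0.0123, 0.0552]
60.0 [0.0785, 0.0136, 0.0585]
```

Call:
carry_out(
  increments=[
    [0.0012,0,-0.001,0,0.9],
    [0.0038,0.0006,0.0023,0,0.9],
    [0.0064,0.0011,0.0055,0,0.9],
    [0.0118,0.002,0.0117,0,0.9],
    [0.0175,0.003,0.0176,0,0.9],
    [0.0234,0.004,0.0233,0,0.9],
    [0.0296,0.0051,0.0288,0,0.9],
    [0.036,0.0062,0.0339,0,0.9],
    [0.0426,0.0074,0.0388,0,0.9],
    [0.0495,0.0085,0.0434,0,0.9],
    [0.0565,0.0098,0.0477,0,0.9],
    [0.0565,0.0098,0.0477,0,0.9],
  ],
)

```text
time_s: 26.15
tool_pos: [0.5367, -0.0916, 0.4187]
tool_rot: [179.9, -0.1, 9.9]
force: [-2.5, -4.7, 5.4]
grip_width: 0.0115
```

```bash
python3 - <<'E'
from h import *
look('w22');o=env.get_obs();print(o['time_s'],o['tool_pos'],o['tool_rot'],o['force'],o['grip_width'],o['qpos'])
p,d=env.read_camera('side');save('side22',cv2.resize(p[90:290,280:430],None,fx=3,fy=3,interpolation=cv2.INTER_CUBIC))
p,d=env.read_camera('scene');np.save('sc22.npy',d);save('scene22',cv2.resize(p[60:220,270:430],None,fx=3.5,fy=3.5,interpolation=cv2.INTER_CUBIC))
E
```

```text
26.2 [ 0.53629423 -0.09171548  0.41835434] [ 1.79917065e+02 -1.67263667e-02  9.92693210e+00] [-2.79853419 -4.74649101  4.95609316] 0.011200959052325694 [ 49.85799066   8.929386   -47.11159243  95.84983563   6.75307211
  78.09215402  11.62624209]
```

View pics/scene22.png

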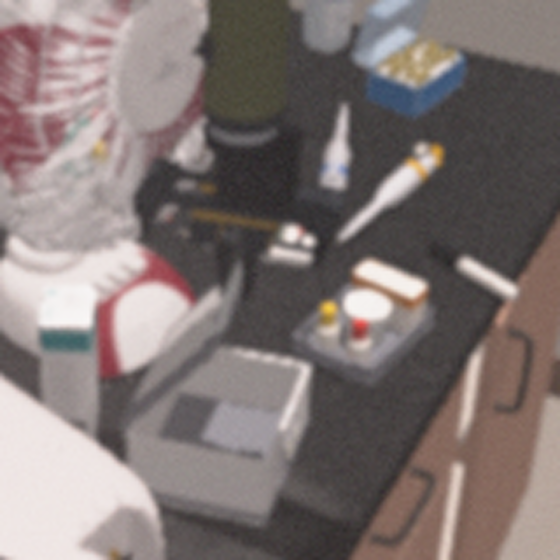

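View pics/w22.png

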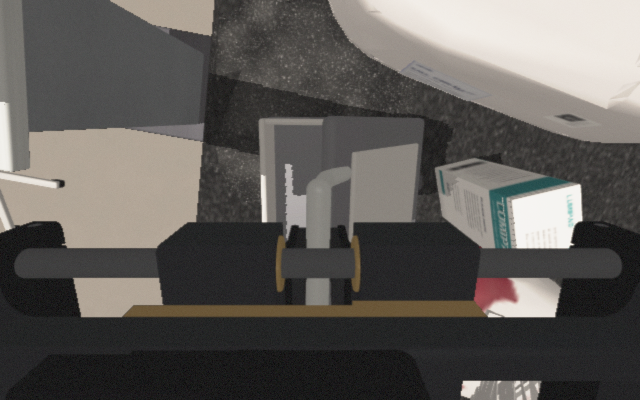

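```bash
python3 - <<'E'
import numpy as np
r=np.hypot(.19,.026);a0=np.arctan2(.026,-.19);y=np.radians(9.8)
def pos(t,dr=0):
    a=a0-np.radians(t);h=(r-dr)*np.cos(a);return np.array([h*np.cos(y),h*np.sin(y),(r-dr)*np.sin(a)])
b=pos(52.5,.0016)
for t in [52.5,54,55.5,57,58.5,60,61,62,63,64,65,66,67,68,69,70]: print(t,(pos(t,.0011)-b).round(4).tolist())
from h import *
# lid plane check
d=np.load('sc22.npy');c=env.get_calibration('scene');K=c['K'];T=np.linalg.inv(c['camera_from_world'])
v,u=np.mgrid[0:400,0:640]
P=(np.stack([(u-K[0,2])/K[0,0]*d,(v-K[1,2])/K[1,1]*d,d,np.ones_like(d)],-1)@T.T)[...,:3]
m=(u>312)&(u<328)&(v>148)&(v<170)
q=P[m]-np.array([.6312,-.0893,.086]);h=q@np.array([np.cos(y),np.sin(y),0])
print(np.degrees(np.arctan2(q[:,2],-h))[::20].round(1), P[m][::40].round(3).tolist())
E
```

```text
52.5 [-0.0002, -0.0, 0.0004]
54 [0.0041, 0.0007, 0.0029]
55.5 [0.0084, 0.0015, 0.0052]
57 [0.0128, 0.0022, 0.0073]
58.5 [0.0173, 0.003, 0.0094]
60 [0.0219, 0.0038, 0.0114]
61 [0.0249, 0.0043, 0.0126]
62 [0.028, 0.0048, 0.0138]
63 [0.0311, 0.0054, 0.0149]
64 [0.0342, 0.0059, 0.0159]
65 [0.0373, 0.0064, 0.017]
66 [0.0404, 0.007, 0.0179]
67 [0.0436, 0.0075, 0.0188]
68 [0.0468, 0.0081, 0.0197]
69 [0.0499, 0.0086, 0.0205]
70 [0.0531, 0.0092, 0.0212]
[-147.8 -124.6   64.2 -135.5   90.8   60.7 -125.5   68.4   59.9 -118.9
   63.5   57.3   75.3   60.4   53.2   66.5] [[0.703, -0.236, 0.057], [0.612, -0.14, 0.143], [0.644, -0.164, 0.102], [0.697, -0.224, 0.028], [0.57, -0.055, 0.18], [0.595, -0.067, 0.149], [0.619, -0.075, 0.121], [0.555, -0.025, 0.172]]
```

Call:
carry_out(
  increments=[
    [0.0041,0.0003,0.0029,0,0.9],
    [0.0084,0.001,0.0052,0,0.9],
    [0.0128,0.0017,0.0073,0,0.9],
    [0.0173,0.0025,0.0094,0,0.9],
    [0.0219,0.0033,0.0114,0,0.9],
    [0.0249,0.0038,0.0126,0,0.9],
    [0.028,0.0043,0.0138,0,0.9],
    [0.0311,0.0049,0.0149,0,0.9],
    [0.0311,0.0049,0.0149,0,0.9],
  ],
)

```text
time_s: 27.2
tool_pos: [0.5677, -0.0867, 0.4322]
tool_rot: [180.0, -0.1, 9.9]
force: [0.3, -5.4, 1.2]
grip_width: 0.0114
```

```bash
python3 - <<'E'
from h import *
look('w23');o=env.get_obs();print(o['time_s'],o['tool_pos'],o['tool_rot'],o['force'],o['grip_width'])
for n in('side','scene'):
    p,d=env.read_camera(n);a=p[80:280,270:470] if n=='side' else p[0:220,240:440]
    save(n+'23',cv2.resize(a,None,fx=2.7,fy=2.7,interpolation=cv2.INTER_CUBIC))
E
```

```text
27.25 [ 0.56757308 -0.08671622  0.43212562] [ 1.79958738e+02 -6.40118156e-02  9.93568843e+00] [-0.25846141 -5.56226104  2.0032313 ] 0.011263120042002518
```

View pics/side23.png

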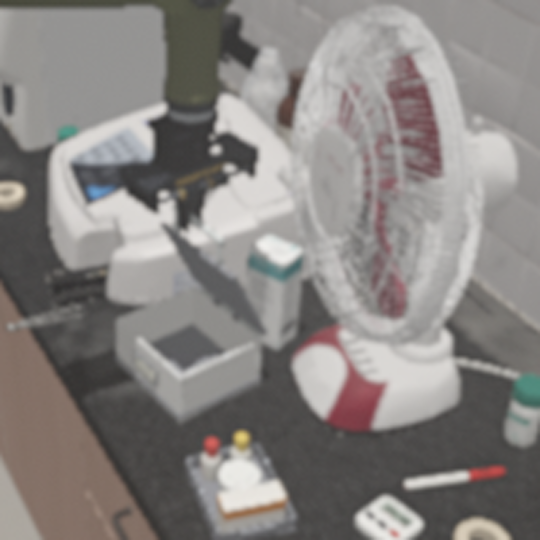

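View pics/w23.png

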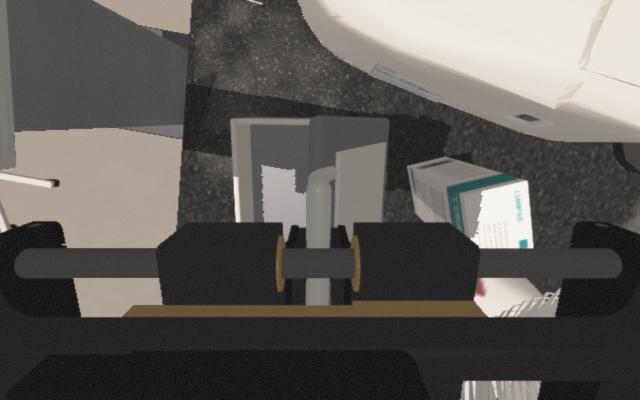

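The lid is at about 63°, the forces are small and the fan is clear. On to about 70°.

Call:
carry_out(
  increments=[
    [0.0031,0.0002,0.001,0,0.9],
    [0.0062,0.0007,0.0021,0,0.9],
    [0.0093,0.0013,0.003,0,0.9],
    [0.0125,0.0018,0.0039,0,0.9],
    [0.0157,0.0024,0.0048,0,0.9],
    [0.0188,0.0029,0.0056,0,0.9],
    [0.022,0.0035,0.0063,0,0.9],
    [0.022,0.0035,0.0063,0,0.9],
    [0.022,0.0035,0.0063,0,0.9],
  ],
)

```text
time_s: 28.25
tool_pos: [0.5896, -0.083, 0.4381]
tool_rot: [180.0, -0.1, 9.9]
force: [0.8, -5.9, -0.3]
grip_width: 0.0115
```

```bash
python3 - <<'E'
from h import *
look('w24');o=env.get_obs();print(o['time_s'],o['tool_pos'],o['tool_rot'],o['force'],o['grip_width'])
y=np.radians(9.8);h=((o['tool_pos'][0]-.4432)*np.cos(y)+(o['tool_pos'][1]+.1075)*np.sin(y))-.19
v=o['tool_pos'][2]-.2786+.026;print('theta',172.2-np.degrees(np.arctan2(v,h)),'r',np.hypot(h,v))
for n in('side','scene'):
    p,d=env.read_camera(n);a=p[80:280,270:470] if n=='side' else p[0:220,240:440]
    save(n+'24',cv2.resize(a,None,fx=2.7,fy=2.7,interpolation=cv2.INTER_CUBIC))
E
```

```text
28.3 [ 0.58952242 -0.0829919   0.43812859] [ 1.79985498e+02 -6.35767769e-02  9.94608764e+00] [ 1.43109    -5.14621258 -0.1861127 ] 0.011549777568382102
theta 69.54981153980307 r 0.19014428967478791
```

View pics/side24.png

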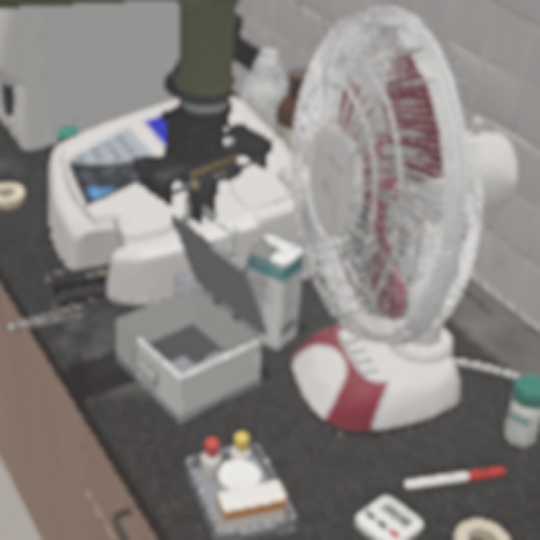

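View pics/w24.png

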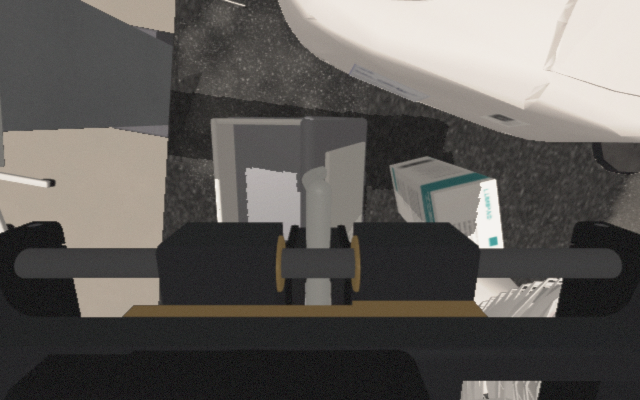

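The lid is at about 69.6° and at rest. I'll ease it back to 50°.

```bash
python3 - <<'E'
import numpy as np
r=np.hypot(.19,.026);a0=np.arctan2(.026,-.19);y=np.radians(9.8)
def pos(t,dr=0):
    a=a0-np.radians(t);h=(r-dr)*np.cos(a);return np.array([h*np.cos(y),h*np.sin(y),(r-dr)*np.sin(a)])
b=pos(70,.0011)
for t in [69,67.7,66.3,65,63.7,62.3,61,59.7,58.3,57,55.7,54.3,53,52,51,50.3]: print(t,(pos(t,.0011)-b).round(4).tolist())
E
```

```text
69 [-0.0032, -0.0006, -0.0007]
67.7 [-0.0073, -0.0013, -0.0018]
66.3 [-0.0118, -0.002, -0.003]
65 [-0.0159, -0.0027, -0.0042]
63.7 [-0.0199, -0.0034, -0.0055]
62.3 [-0.0242, -0.0042, -0.0071]
61 [-0.0282, -0.0049, -0.0086]
59.7 [-0.0322, -0.0056, -0.0102]
58.3 [-0.0364, -0.0063, -0.012]
57 [-0.0403, -0.007, -0.0138]
55.7 [-0.0441, -0.0076, -0.0157]
54.3 [-0.0482, -0.0083, -0.0179]
53 [-0.052, -0.009, -0.0199]
52 [-0.0548, -0.0095, -0.0216]
51 [-0.0576, -0.01, -0.0233]
50.3 [-0.0596, -0.0103, -0.0245]
```

Call:
carry_out(
  increments=[
    [-0.0032,-0.0006,-0.0007,0,0.9],
    [-0.0073,-0.0013,-0.0018,0,0.9],
    [-0.0118,-0.002,-0.003,0,0.9],
    [-0.0159,-0.0027,-0.0042,0,0.9],
    [-0.0199,-0.0034,-0.0055,0,0.9],
    [-0.0242,-0.0042,-0.0071,0,0.9],
    [-0.0282,-0.0049,-0.0086,0,0.9],
    [-0.0322,-0.0056,-0.0102,0,0.9],
    [-0.0364,-0.0063,-0.012,0,0.9],
    [-0.0403,-0.007,-0.0138,0,0.9],
    [-0.0441,-0.0076,-0.0157,0,0.9],
    [-0.0482,-0.0083,-0.0179,0,0.9],
    [-0.052,-0.009,-0.0199,0,0.9],
    [-0.0548,-0.0095,-0.0216,0,0.9],
    [-0.0576,-0.01,-0.0233,0,0.9],
    [-0.0596,-0.0103,-0.0245,0,0.9],
    [-0.0596,-0.0103,-0.0245,0,0.9],
    [-0.0596,-0.0103,-0.0245,0,0.9],
  ],
)

```text
time_s: 30.2
tool_pos: [0.5293, -0.0925, 0.4136]
tool_rot: [-180.0, 0.0, 10.0]
force: [-0.9, -0.0, 0.0]
grip_width: 0.0112
```

```bash
python3 - <<'E'
from h import *
look('w25');o=env.get_obs();print(o['time_s'],o['tool_pos'],o['tool_rot'],o['force'],o['grip_width'],abs(o['joint_velocities']).max())
y=np.radians(9.8);h=((o['tool_pos'][0]-.4432)*np.cos(y)+(o['tool_pos'][1]+.1075)*np.sin(y))-.19
v=o['tool_pos'][2]-.2786+.026;print('theta',172.2-np.degrees(np.arctan2(v,h)),'r',np.hypot(h,v))
for n in('side','scene'):
    p,d=env.read_camera(n);a=p[80:280,270:470] if n=='side' else p[60:260,260:460]
    np.save(n+'25.npy',d);save(n+'25',cv2.resize(a,None,fx=2.9,fy=2.9,interpolation=cv2.INTER_CUBIC));cv2.imwrite('pics/'+n+'25f.png',p[:,:,::-1])
E
```

```text
30.25 [ 0.52933848 -0.09246492  0.41367724] [-1.79950781e+02  3.06436237e-03  9.99392061e+00] [0.27771355 0.23672377 0.26624712] 0.011523329027879746 0.18702720629230105
theta 49.71472094173444 r 0.1909562720128844
```

View pics/side25.png

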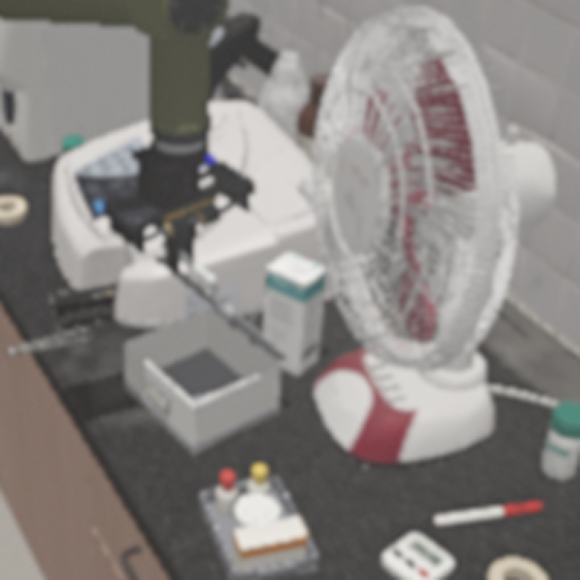

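View pics/scene25f.png

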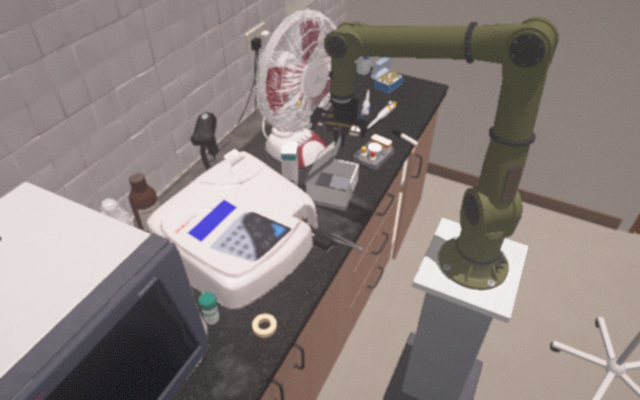

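View pics/w25.png

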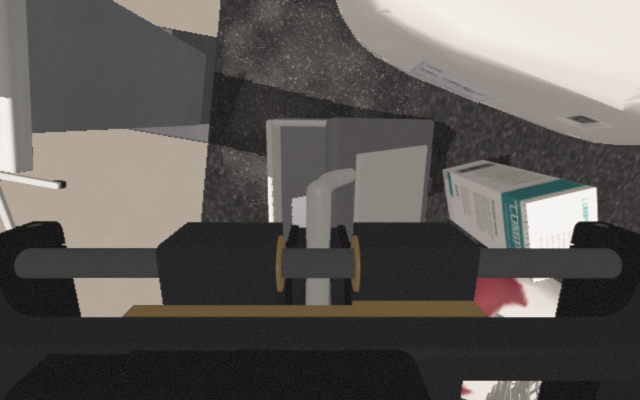

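```bash
python3 - <<'E'
from h import *
print(wpts('w25',[(318,190),(318,200),(318,215)]))
X=wpts('w25',[(335,130),(345,210),(380,160),(372,200)]);print(X)
y=np.radians(9.8)
for p in X:
    q=p-[.6312,-.0893,.086];h=q[0]*np.cos(y)+q[1]*np.sin(y);print(np.degrees(np.arctan2(q[2],-h)).round(1),np.hypot(h,q[2]).round(3))
E
```

```text
[[ 0.5216 -0.0573  0.2529]
 [ 0.5224 -0.0619  0.2529]
 [ 0.5236 -0.0691  0.2525]]
[[ 0.5269 -0.0307  0.2078]
 [ 0.5428 -0.0785  0.2012]
 [ 0.5632 -0.046   0.1757]
 [ 0.5623 -0.0732  0.1828]]
52.7 0.153
53.5 0.143
56.4 0.108
56.1 0.117
```

The lid plane seen by the wrist camera (~50°) agrees with the kinematics (49.7°), and the bar is still gripped. The tape roll, canister and marker look unmoved, so I'll hand in.

```bash
python3 - <<'E'
from h import *
print(env.sign_off());o=env.get_obs();print(o['time_s'],o['tool_pos'],o['grip_width'])
E
```

```text
the job is handed in; nothing more can be done
None
the job is handed in; nothing more can be done
```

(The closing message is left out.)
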